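# Knock out pressed tiles and bail them down to dry

### The arm

A 7-joint arm with a two-finger parallel gripper is mounted at the origin on the work surface. World frame = base frame: x ahead of the robot, y to its left, z up, the work surface at z = 0. Lengths are in m, angles in rad, forces in N, time in s.
With the tool pointing down it reaches from about 0.4 to 0.85 m from the base axis. Payload 10.4 kg.
Tool frame: the origin (TCP) lies between the finger pads; the fingertips stand 17 mm ahead of it and the grasp point (between the pads) lies 2 mm behind it; x points along the fingers, y is the direction in which the jaws open and shut, and the axes are right-handed (so a half turn about x gives the same grasp; the last joint's range is limited). The gripper opens to 87 mm and grips with 3 to 60 N. Pads are 19 mm wide; open, the fingers measure 117 mm over their backs; the gripper's body (75 mm by 190 mm) begins 51 mm behind the grasp point.
Start: joints at [1.191, 0.332, -0.065, 1.46, 0.022, 1.35, -0.088], TCP at [0.218, -0.586, 0.24] pointing down, gripper open.
Joint ranges: [-2.6, 2.6], [-0.5, 2.12], [-1.47, 1.34], [0.16, 2.42], [-1.27, 4.41], [0.06, 2.06], [-2.6, 2.6]. Speed limits (rad/s): [2.22, 2.22, 2.79, 2.79, 3.14, 3.14, 3.14].

### API

Orientations are given as a unit quaternion [x, y, z, w].
In Python, from bench import r, optics, close_job gives the robot as it stands.
- The arm moves only by the shell command python3 -m inch 'ROWS' [OPENING] [FORCE]. ROWS is JSON, a list of rows, each an object with "translation": the shift along the tool's x, y, z in cm, a list of three; "spin": the turn about the tool's x in degrees. In form: [{"translation": [tx, ty, tz], "spin": spin}, ...]. A call has 1 to 20 rows; each row shifts and turns the pose as measured when the row begins, along the tool's axes as they then stand; what a row does not reach is not made up. A row lasts 1/8 s, in which the tool goes at most 62.5 mm and 10.7 degrees, less where a joint would pass 70% of its speed; a pose out of reach is approached as far as the arm can. A call is refused whole if a number of a shift passes 6.25 or a number of a turn 10.7, either way. A call with a gripper value outside its range is refused whole. OPENING is the closure, from 0 (fully open) to 1 (shut), set as the call begins (- or left out, the last holds). The fingers move at their own pace and stop on an object; FORCE is the grip in N (left out, the last holds). Time passes only in rows, so rows that do not move let the fingers close. It gives the time, the measured TCP pose, the force and the opening at its end, in the units of the state.
- r.read_state(): the state, without advancing time (a new reading comes with each control period).
- optics.camera(name): name is "scene" or "top" or "wrist"; returns the picture (480x640x3 uint8, red, green, blue); there is no depth.
- optics.camera_model(name): a dict with "camera_matrix" (3x3 intrinsics, pixels), "world_from_camera" (4x4, takes a point from camera to world coordinates); the wrist camera has in their place "tool_from_camera" (4x4, takes a point from camera to tool coordinates, whose origin is the TCP and whose axes are the tool frame's). Camera axes: x right, y down, z forward; pixel columns grow to the right and rows downward; lengths in m; the calibration is good to about 2 mm. A picture is of the moment at which its call begins: read the wrist's pose just before it. camera_model takes no time and is no camera call.
- close_job(): hands the job in, once; it reports no verdict.
The state is a dict: "time": time; "joint_positions": joint angles; "joint_vel": joint speeds; "joint_torque": joint torques, N m; "ee_pos": TCP position; "eef_rot": TCP orientation; "ft_force": force on the tool from outside, world axes, zero at the start; "torque": the same for the moment, N m; "width": finger opening in m.
Only numpy, scipy, OpenCV 4.12 (cv2) and the standard library are available. Lean on these libraries where they do the work, as an engineer would, in place of code of your own. Each camera call takes 0.05 s, during which the arm holds its last target.

### The job

Push the sprung bail of the drying board right back until it stays there, then knock every pressed tile out of the die by lifting its knockout rod by the tab, and lay the tiles side by side flat on the board, long way in line with the bail's side arms, each with its middle under where the bail's bar comes down. With all the tiles laid, swing the bail over again so that it bears down on all of them, and leave all the knockout rods pressed fully down for the next pressing. Leave the wooden strip and the cup and bowl behind where they are.

Things in the scene. Friction and masses are not known exactly. Their poses are not given: they have to be found in the camera images.
- die: Steel press die, fixed, 150 x 272 mm. Origin on the table, 40 mm nearer the robot than the middle cavity's centre; own x points away from the robot, y along the row. Three open cavities 1, 2, 3 centred at x = +0.040, y = -0.088, 0, +0.088; each 113 x 57 mm (x, y), 16 mm deep, floor z = 0.050, die top z = 0.066. Some may be empty.
- board: Drying board, fixed: flat plywood, top at z = 0.012. Origin on the table, straight below the line where the bail's bar lies when down; own x points away from the robot, y along the bar. Spans x -0.090 to +0.150, y -0.140 to +0.140. Two hinge cheeks at x = +0.120, y = +-0.1355, up to z = 0.048; the bail's spring runs along the +y edge, x +0.04 to +0.15, up to z = 0.06.
- bail (a joint): Angle (rad) of the bail, a sprung hold-down over the board: 0 right down (bar's underside 6 mm above the board), about 0.08 resting on tiles, 1.3 fully back. A U of 12 mm round steel, 252 mm wide, bar 120 mm from the hinge axis (parallel to board y). An over-centre spring pulls it down below about 0.8 and throws and keeps it back above that. Lifting by the knob takes about 7 N.
- bail_knob (a point): Centre of the black ball knob (28 mm diameter) on a short stem over the middle of the bail's bar. With the bail at 0 it is at board x = 0, y = 0, z = 0.069; it swings with the bail on a circle of radius 0.125 about the hinge axis and is almost straight above the hinge axis at 1.3.
- bail_hinge (a point): Middle of the bail's hinge axis, at board x = +0.120, y = 0, z = 0.034 (fixed).
- tile1_c (a point): Centre of a pressed clay tile, 110 x 54 x 16 mm (own x, y, z), about 190 g, rigid; it starts sunk in die cavity 1, its top flush with the die's top face. Absent in some runs.
- tile2_c (a point): Centre of a pressed clay tile, 110 x 54 x 16 mm (own x, y, z), about 190 g, rigid; it starts sunk in die cavity 2, its top flush with the die's top face. Absent in some runs.
- tile3_c (a point): Centre of a pressed clay tile, 110 x 54 x 16 mm (own x, y, z), about 190 g, rigid; it starts sunk in die cavity 3, its top flush with the die's top face. Absent in some runs.
- rod1 (a joint): Height (m) of the knockout rod under cavity 1: 0 = down, 0.0135 = fully up at its stop, the cavity's tile then stands 13.5 mm proud, with its lowest 2.5 mm still in the cavity. Moved by its tab, stays where it is left (friction about 6 N).
- rod1_grip (a point): Middle of the top end of rod 1's upright steel tab, which stands in front of the die (robot side), 105 mm from the centre of cavity 1. The tab is 22 x 12 mm (die x, y) and reaches 80 mm below this point; top at z = 0.100 with the rod down. Lift or press it straight up or down.
- rod2 (a joint): Height (m) of the knockout rod under cavity 2: 0 = down, 0.0135 = fully up at its stop, the cavity's tile then stands 13.5 mm proud, with its lowest 2.5 mm still in the cavity. Moved by its tab, stays where it is left (friction about 6 N).
- rod2_grip (a point): Middle of the top end of rod 2's upright steel tab, which stands in front of the die (robot side), 105 mm from the centre of cavity 2. The tab is 22 x 12 mm (die x, y) and reaches 80 mm below this point; top at z = 0.100 with the rod down. Lift or press it straight up or down.
- rod3 (a joint): Height (m) of the knockout rod under cavity 3: 0 = down, 0.0135 = fully up at its stop, the cavity's tile then stands 13.5 mm proud, with its lowest 2.5 mm still in the cavity. Moved by its tab, stays where it is left (friction about 6 N).
- rod3_grip (a point): Middle of the top end of rod 3's upright steel tab, which stands in front of the die (robot side), 105 mm from the centre of cavity 3. The tab is 22 x 12 mm (die x, y) and reaches 80 mm below this point; top at z = 0.100 with the rod down. Lift or press it straight up or down.
- rib: Bystander: wooden modelling strip 170 x 16 x 10 mm, lying on the table between die and board. Origin under its centre.
- cup: Bystander: bisque cup, 72 mm across, 70 mm high, behind, to the right. Origin under its centre.
- bowl: Bystander: bisque bowl, 120 mm across, 50 mm high, behind, near the middle. Origin under its centre.
Not all that is in view belongs to the job. Leave any green or turquoise look-alike of the part that bears tile2_c alone.

How it is judged:
On the way, in this order (a step that is already met when the one before it is completed fails the run):
1. the bail is pushed right back and stays there (value of joint bail above 1.15 rad), for 0.3 s.
2. all the tiles lie flat on the board beneath the open bail (value of joint bail above 1 rad and x of tile1_c in the frame of board between -0.03 and 0.03 m and y of tile1_c in the frame of board between -0.12 and 0.12 m and z of tile1_c in the frame of board between 0.012 and 0.025 m and angle between each of tile1_c, tile2_c, tile3_c's own z axis and vertical below 0.08 rad and angle between the x axis of each of tile1_c, tile2_c, tile3_c and the x axis of board, either way round below 0.26 rad and x of tile2_c in the frame of board between -0.03 and 0.03 m and y of tile2_c in the frame of board between -0.12 and 0.12 m and z of tile2_c in the frame of board between 0.012 and 0.025 m and x of tile3_c in the frame of board between -0.03 and 0.03 m and y of tile3_c in the frame of board between -0.12 and 0.12 m and z of tile3_c in the frame of board between 0.012 and 0.025 m), for 0.2 s.
At the end, for the whole second after the job is handed in: Every tile lies flat on the board at rest, its centre within 30 mm of the bar's line and 120 mm of the board's middle along the bar, its length within 0.26 rad of the board's x; the bail is down (below 0.2 rad), pressing on each tile with over 0.3 N; all rods are within 4 mm of fully down (x of tile1_c in the frame of board between -0.03 and 0.03 m and y of tile1_c in the frame of board between -0.12 and 0.12 m and z of tile1_c in the frame of board between 0.012 and 0.025 m and angle between each of tile1_c, tile2_c, tile3_c's own z axis and vertical below 0.08 rad and angle between the x axis of each of tile1_c, tile2_c, tile3_c and the x axis of board, either way round below 0.26 rad and x of tile2_c in the frame of board between -0.03 and 0.03 m and y of tile2_c in the frame of board between -0.12 and 0.12 m and z of tile2_c in the frame of board between 0.012 and 0.025 m and x of tile3_c in the frame of board between -0.03 and 0.03 m and y of tile3_c in the frame of board between -0.12 and 0.12 m and z of tile3_c in the frame of board between 0.012 and 0.025 m and contact force between bail and tile1 above 0.3 N and contact force between bail and tile2 above 0.3 N and contact force between bail and tile3 above 0.3 N and value of joint bail below 0.2 rad and value of joint each of rod1, rod2, rod3 below 0.004 m and linear speed of each of tile1, tile2, tile3 below 0.02 m/s); the robot touches nothing.
It fails at once if the rib is moved more than 40 mm (distance of rib from where it was at the start of the episode above 0.04 m).
It fails at once if the cup is moved more than 40 mm (distance of cup from where it was at the start of the episode above 0.04 m).
It fails at once if the bowl is moved more than 40 mm (distance of bowl from where it was at the start of the episode above 0.04 m).
Of tile1, tile2, tile3 only 2 to 3 are there at a start; the rules pass over those that are not, and their reading is None.
At some moment in a run one of tile1, tile2, tile3 may be knocked a few centimetres aside while the robot is not near it.
Once in a run the grip may slacken for a moment while it holds something.
It also fails if it takes over 210 s, if anything falls off the work surface, if the arm or the gripper's body presses on something with over 40 N, if the wrist force passes 120 N, or if a joint passes its speed limit or range.

## Working session

There is one attempt and no reset: what is moved stays moved. The work goes in short steps, Python scripts to look and compute and a shell command to move; the robot and the scene stay as the last step left them, time stands still between calls to the robot, and variables do not carry over. Pictures are saved under pics/ and viewed, and the job is handed in when it is done.

```bash
ls; mkdir -p pics
python3 - <<'E'
from bench import r, optics
import cv2
s=r.read_state(); print(s)
for n in ['scene','top','wrist']:
    im=optics.camera(n); cv2.imwrite(f'pics/{n}0.png',im[:,:,::-1])
    m=optics.camera_model(n); print(n,m)
E
```

```text
pics
{'time': 0.0, 'joint_positions': array([ 1.19139011,  0.33283033, -0.06470625,  1.46091738,  0.02159781,
        1.34988847, -0.08850439]), 'joint_vel': array([-1.39237703e-03,  1.40823900e-03,  5.61990332e-04,  4.72589239e-04,
       -7.21181077e-05, -1.85955482e-03,  8.18226618e-04]), 'joint_torque': array([ 2.41575508e-04, -6.23248386e+01,  2.51001975e-02, -3.89898205e+01,
       -6.12523151e-02,  3.98045825e-02,  1.29358591e-04]), 'ee_pos': array([ 0.21818061, -0.58530832,  0.23879131]), 'eef_rot': array([-0.69577756, -0.12595437,  0.69598705, -0.12502442]), 'ft_force': array([-1.05241147,  0.35275496,  0.29644032]), 'torque': array([ 0.0037226 ,  0.06485037, -0.0238575 ]), 'width': 0.08725525573467204}
scene {'camera_matrix': array([[509.70538184,   0.        , 323.18408894],
       [  0.        , 509.70538184, 241.7022139 ],
       [  0.        ,   0.        ,   1.        ]]), 'world_from_camera': array([[ 0.12620627,  0.63500873, -0.7621259 ,  1.45751542],
       [ 0.99200003, -0.0829662 ,  0.09514486, -0.12926774],
       [-0.00281287, -0.7680368 , -0.64039954,  0.815783
[... 448 characters left out ...]
3158697e-02, -1.41702191e-01, -9.89381713e-01,
         1.35314418e+00],
       [ 0.00000000e+00,  0.00000000e+00,  0.00000000e+00,
         1.00000000e+00]])}
wrist {'camera_matrix': array([[421.40449118,   0.        , 319.44695288],
       [  0.        , 421.40449118, 237.11279337],
       [  0.        ,   0.        ,   1.        ]]), 'tool_from_camera': array([[ 1.11008625e-03, -2.91197080e-01,  9.56662442e-01,
        -1.46090196e-01],
       [ 9.99999081e-01,  1.06823587e-03, -8.35214206e-04,
         2.07635180e-04],
       [-7.78729200e-04,  9.56662490e-01,  2.91197998e-01,
        -7.94972231e-02],
       [ 0.00000000e+00,  0.00000000e+00,  0.00000000e+00,
         1.00000000e+00]])}
```

View pics/top0.png

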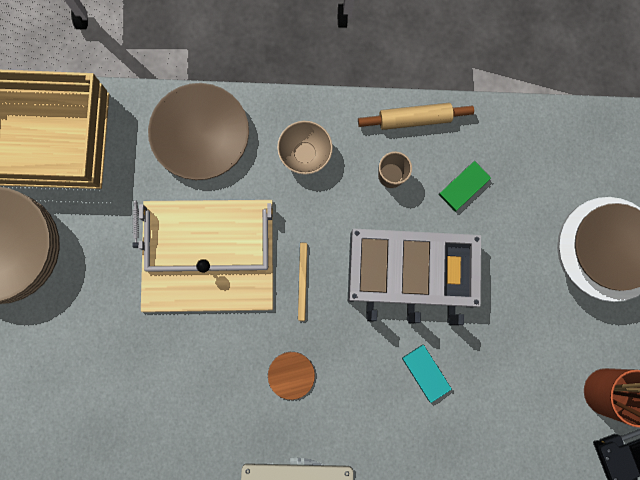

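View pics/scene0.png

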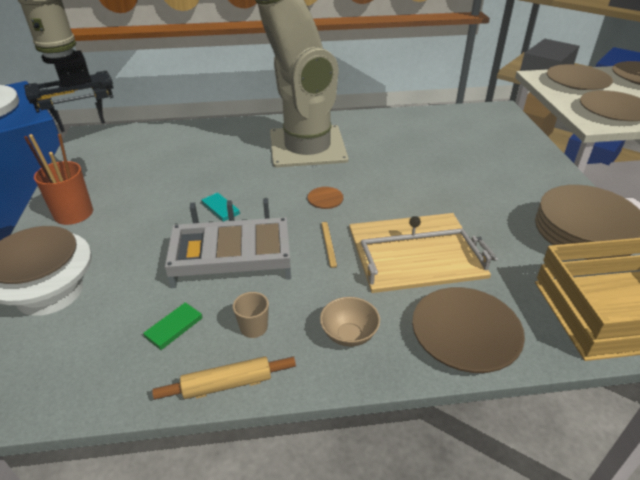

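View pics/wrist0.png

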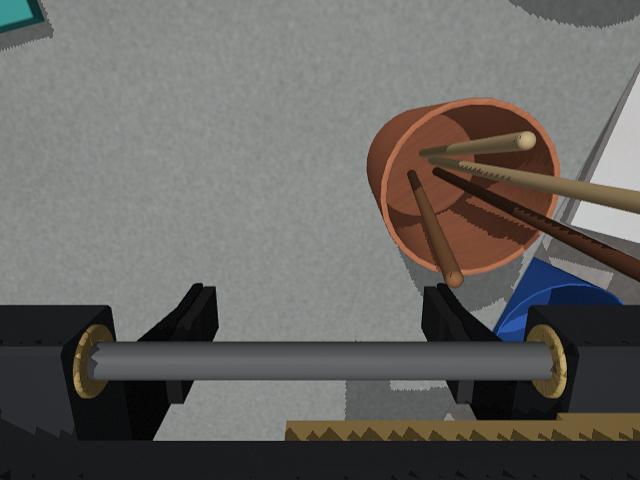

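Top view: the die is at about (415,268), with tiles at (374,265) in cavity 3 and (416,267) in cavity 2. Cavity 1 at (456,270) is empty. Possible look-alikes are the green block (466,187) and the turquoise block (427,374). The board with the bail down is at (207,257), with the knob at (203,266). Next I'll take close crops.

Run:
```python
import cv2
im=cv2.imread('pics/top0.png')
cv2.imwrite('pics/die0.png',cv2.resize(im[215:355,335:495],None,fx=5,fy=5,interpolation=cv2.INTER_CUBIC)[:600])
cv2.imwrite('pics/board0.png',cv2.resize(im[190:330,125:315],None,fx=4.2,fy=4.2,interpolation=cv2.INTER_CUBIC))
im=cv2.imread('pics/scene0.png')
cv2.imwrite('pics/dies0.png',cv2.resize(im[185:300,155:305],None,fx=5,fy=5,interpolation=cv2.INTER_CUBIC))
```

```text
(no output)
```

View pics/die0.png

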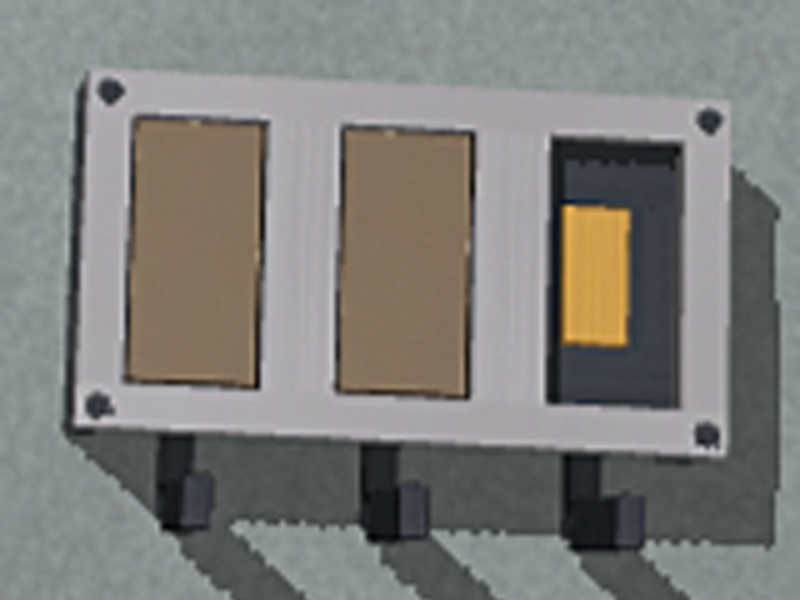

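View pics/board0.png

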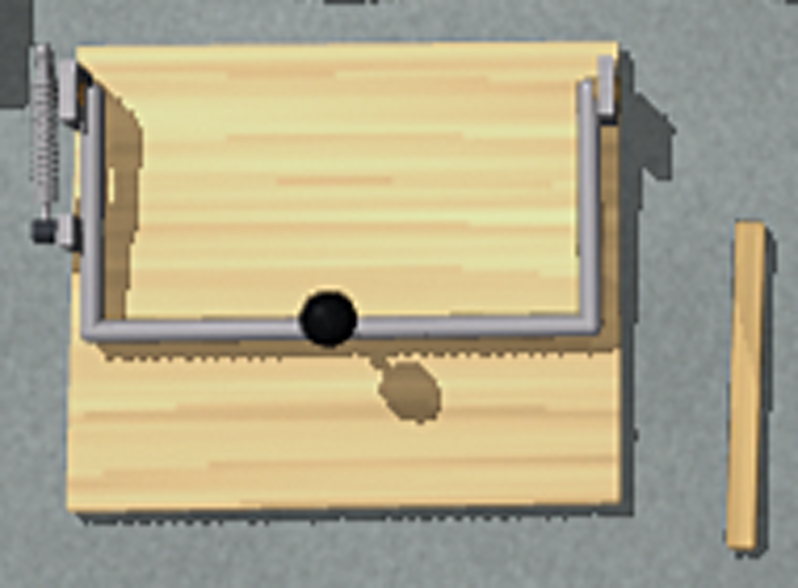

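View pics/dies0.png

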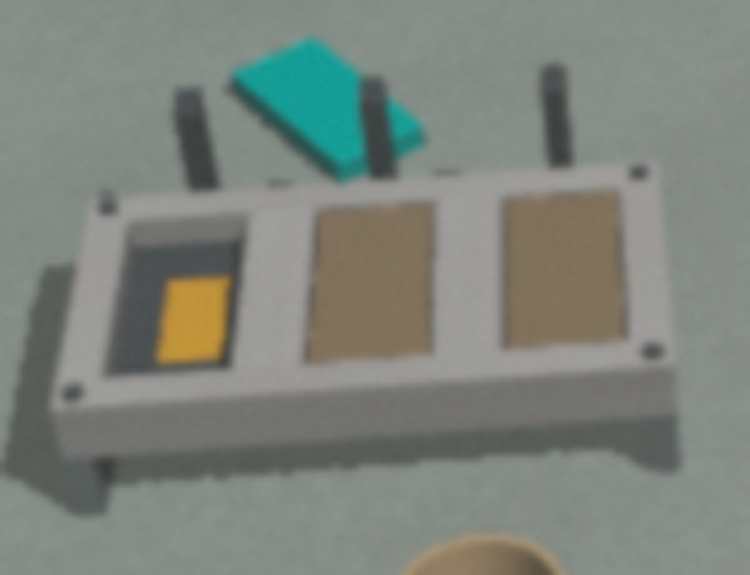

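The crop shows brown tiles in cavities 2 and 3, and cavity 1 empty with an amber plate inside. I'll fit the die and board poses.

```bash
cat > h.py <<'E'
import numpy as np, cv2
from bench import r, optics
from scipy.optimize import least_squares
from scipy.spatial.transform import Rotation as R
def model(n):
    m=optics.camera_model(n); K=np.array(m['camera_matrix'])
    if n=='wrist':
        s=r.read_state(); T=np.eye(4); T[:3,:3]=R.from_quat(s['eef_rot']).as_matrix(); T[:3,3]=s['ee_pos']
        return K,T@np.array(m['tool_from_camera'])
    return K,np.array(m['world_from_camera'])
def proj(K,W,P):
    P=np.atleast_2d(P); c=(P-W[:3,3])@W[:3,:3]; return c[:,:2]/c[:,2:]*[K[0,0],K[1,1]]+[K[0,2],K[1,2]]
def unproj(n,uv,z,MW=None):
    K,W=MW or model(n); d=W[:3,:3]@np.array([(uv[0]-K[0,2])/K[0,0],(uv[1]-K[1,2])/K[1,1],1]); o=W[:3,3]
    return o+d*(z-o[2])/d[2]
def fit(n,pts,uv,x0,MW=None):
    K,W=MW or model(n); pts=np.array(pts,float); uv=np.array(uv,float)
    def w(p):
        c,s=np.cos(p[2]),np.sin(p[2]); return np.c_[p[0]+c*pts[:,0]-s*pts[:,1],p[1]+s*pts[:,0]+c*pts[:,1],pts[:,2]]
    q=least_squares(lambda p:(proj(K,W,w(p))-uv).ravel(),x0)
    return q.x,(proj(K,W,w(q.x))-uv)
def f2w(p,l):
    c,s=np.cos(p[2]),np.sin(p[2]); return np.array([p[0]+c*l[0]-s*l[1],p[1]+s*l[0]+c*l[1],l[2]])
def save(n,name,crop=None,k=1):
    im=optics.camera(n)[:,:,::-1]
    if crop: x0,y0,x1,y1=crop; im=im[y0:y1,x0:x1]
    cv2.imwrite('pics/'+name,cv2.resize(im,None,fx=k,fy=k,interpolation=cv2.INTER_CUBIC) if k!=1 else im)
def st():
    s=r.read_state(); M=R.from_quat(s['eef_rot']).as_matrix(); print('t',round(s['time'],2),'p',np.round(s['ee_pos'],4),'F',np.round(s['ft_force'],1),'w',round(s['width'],4)); print('axes x',M[:,0].round(3),'y',M[:,1].round(3),'z',M[:,2].round(3),'j',np.round(s['joint_positions'],2))
E
python3 - <<'E'
from h import *
for z in(.066,): 
  uv=[(352.6,229),(481,235.4),(480,306.4),(349,300.6)]
  for u in uv: print(unproj('top',u,z).round(4))
X=.115;
# die x extents unknown: centre at +0.04, +-0.075
pts=[(.04+a,b,.066) for a,b in((.075,.136),(.075,-.136),(-.075,-.136),(-.075,.136))]
p,e=fit('top',pts,uv,[.6,-.2,0]); print('die',p.round(4),e.round(1).tolist())
for i,y in enumerate((-.088,0,.088)): print('cav',i+1,f2w(p,(.04,y,.066)).round(4),'rod',f2w(p,(.04-.105,y,.1)).round(4))
for u in((459.6,319),(417.6,317),(374.4,315)): print(unproj('top',u,.1).round(4))
bp=[(.15,.14,.012),(.15,-.14,.012),(-.09,-.14,.012),(-.09,.14,.012),(0,0,.069)]
buv=[(143.6,201.2),(272.6,200.2),(273.1,309),(141,311.4),(203.1,266)]
b,e=fit('top',bp,buv,[.5,.2,0]); print('board',b.round(4),e.round(1).tolist())
print('knob',f2w(b,(0,0,.069)))
# tabs in scene img
K,W=model('scene')
for u in ((155+189/5,185+97/5),(155+373/5,185+84/5),(155+553/5,185+70/5)): print(unproj('scene',u,.1).round(4))
E
```

```text
[ 0.6058 -0.1015  0.066 ]
[ 0.6011 -0.3736  0.066 ]
[ 0.4515 -0.3702  0.066 ]
[ 0.4555 -0.0971  0.066 ]
die [ 0.4885 -0.2349 -0.0183] [[-0.2, -0.1], [-0.3, 0.1], [-0.0, 0.2], [0.5, -0.2]]
cav 1 [ 0.5269 -0.3236  0.066 ] rod [ 0.4219 -0.3217  0.1   ]
cav 2 [ 0.5285 -0.2356  0.066 ] rod [ 0.4235 -0.2337  0.1   ]
cav 3 [ 0.5301 -0.1476  0.066 ] rod [ 0.4251 -0.1457  0.1   ]
[ 0.4233 -0.3187  0.1   ]
[ 0.4249 -0.2336  0.1   ]
[ 0.4264 -0.1463  0.1   ]
board [0.5181 0.2055 0.0446] [[0.1, -0.2], [-0.3, -0.4], [-0.2, 0.6], [0.0, 0.2], [0.4, -0.2]]
knob [0.51805075 0.20549801 0.069     ]
[ 0.4259 -0.3164  0.1   ]
[ 0.4266 -0.2286  0.1   ]
[ 0.4261 -0.1417  0.1   ]
```

```bash
python3 -c "
from h import *
st()"
```

```text
t 0.15 p [ 0.2182 -0.5854  0.239 ] F [ 0.7  0.2 -1.4] w 0.087
axes x [-0.     0.001 -1.   ] y [ 0.349 -0.937 -0.001] z [-0.937 -0.349  0.   ] j [ 1.19  0.33 -0.06  1.46  0.02  1.35 -0.09]
```

```bash
python3 -m inch '[{"translation":[0,0,0],"spin":9},{"translation":[0,0,0],"spin":9},{"translation":[0,-3.4,-3.7],"spin":0},{"translation":[0,-3.4,-3.7],"spin":0},{"translation":[0,-3.4,-3.7],"spin":0},{"translation":[0,-3.4,-3.7],"spin":0},{"translation":[0,-3.4,-3.7],"spin":0},{"translation":[0,-3.4,-3.7],"spin":0},{"translation":[0,-3.4,-3.7],"spin":0},{"translation":[0,-3.4,-3.7],"spin":0}]' 0 20; python3 -c "
from h import *
st()"
```

```text
time: 1.4
ee_pos: [0.5096, -0.2988, 0.2358]
eef_rot: [-0.705, -0.009, 0.709, -0.007]
ft_force: [0.6, -0.8, 0.3]
width: 0.087
t 1.4 p [ 0.5096 -0.2988  0.2358] F [ 0.6 -0.8  0.3] w 0.087
axes x [-0.005  0.003 -1.   ] y [ 0.022 -1.    -0.003] z [-1.    -0.022  0.005] j [ 0.67  0.28 -0.27  1.55  0.07  1.33 -1.15]
```

```bash
python3 -m inch '[{"translation":[0,-5,-0.2],"spin":-1.3},{"translation":[0,-5,-0.2],"spin":0},{"translation":[0,-5,-0.2],"spin":0},{"translation":[0,-5,-0.2],"spin":0},{"translation":[0,-5,-0.2],"spin":0},{"translation":[0,-5,-0.2],"spin":0},{"translation":[0,-5,-0.2],"spin":0},{"translation":[0,-5,-0.2],"spin":0},{"translation":[0,-5,-0.2],"spin":0},{"translation":[0,-5,0],"spin":0},{"translation":[0,0,0],"spin":0}]'; python3 -c "
from h import *
st(); save('wrist','w1.png')"
```

```text
time: 2.78
ee_pos: [0.5029, 0.2222, 0.2357]
eef_rot: [-0.704, -0.021, 0.709, -0.017]
ft_force: [-0.3, -0.9, -0.8]
width: 0.0873
t 2.77 p [0.5029 0.2222 0.2357] F [-0.3 -0.9 -0.8] w 0.0873
axes x [-0.007  0.006 -1.   ] y [ 0.053 -0.999 -0.006] z [-0.999 -0.053  0.007] j [ 0.07  0.23 -0.65  1.64  0.14  1.32 -2.12]
```

View pics/w1.png

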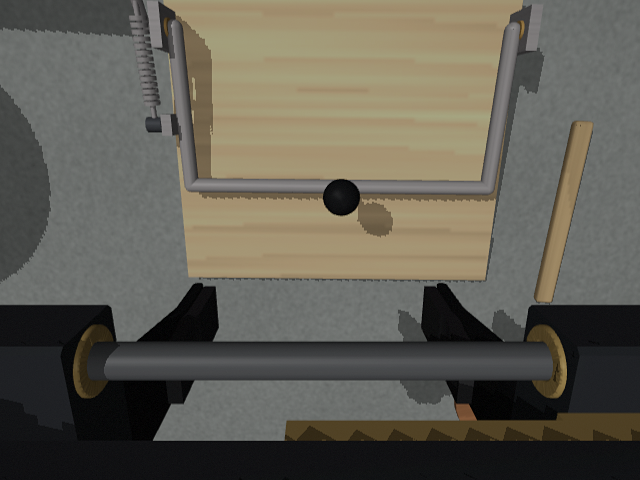

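```bash
python3 -c "
from h import *
print(unproj('wrist',(341,197),.069))
bp=[(0,.12,.024),(0,-.12,.024),(-.09,-.14,.012),(-.09,.14,.012),(0,0,.069)]
uv=[(193,186),(489,187),(486,280),(189,277),(341,197)]
print(fit('wrist',bp,uv,[.5,.2,0]))"
```

```text
[0.51925544 0.20485752 0.069     ]
(array([0.51931648, 0.20386996, 0.04525694]), array([[ 6.69948110e+00, -7.79633548e-01],
       [-8.53659602e+00, -4.39892802e-02],
       [-2.32404953e-01, -9.12920625e-01],
       [ 6.73471448e-01, -2.30438096e-03],
       [ 1.31447064e+00, -1.30125062e-02]]))
```

```bash
python3 -m inch '[{"translation":[0,1.8,-1.5],"spin":0},{"translation":[5,0,0],"spin":0},{"translation":[5,0,0],"spin":0},{"translation":[0,0,0],"spin":0}]'; python3 -c "
from h import *
st(); save('wrist','w2.png')"
```

```text
time: 3.32
ee_pos: [0.5249, 0.1917, 0.1332]
eef_rot: [-0.705, -0.014, 0.709, -0.013]
ft_force: [-0.7, -1.0, 0.6]
width: 0.0869
t 3.33 p [0.5249 0.1917 0.1332] F [-0.7 -1.   0.6] w 0.0869
axes x [-0.004  0.    -1.   ] y [ 0.038 -0.999 -0.001] z [-0.999 -0.038  0.004] j [ 0.08  0.34 -0.61  1.74  0.21  1.13 -2.12]
```

View pics/w2.png

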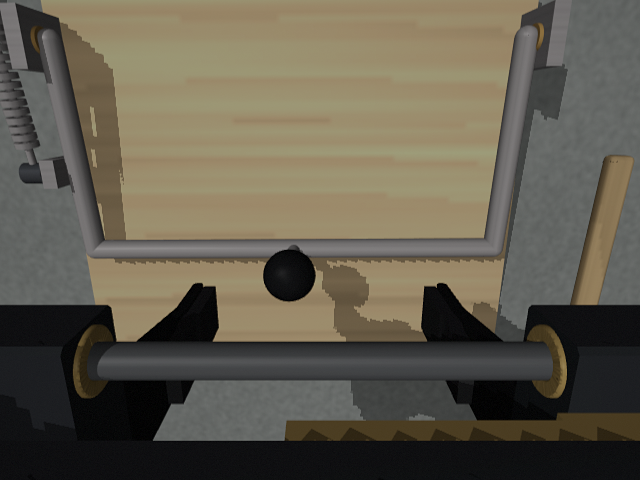

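```bash
python3 -m inch '[{"translation":[0,-1.3,0.5],"spin":0},{"translation":[0,0,0],"spin":0},{"translation":[3.2,0,0],"spin":0},{"translation":[0,0,0],"spin":0}]'; python3 -c "
from h import *
st(); save('wrist','w3.png')
print(unproj('wrist',(320,320),.069))"
```

```text
time: 3.88
ee_pos: [0.5247, 0.2071, 0.1105]
eef_rot: [0.71, 0.015, -0.704, 0.012]
ft_force: [-0.6, -0.4, 0.9]
width: 0.0868
t 3.88 p [0.5247 0.2071 0.1105] F [-0.6 -0.4  0.9] w 0.0868
axes x [ 0.009  0.004 -1.   ] y [ 0.037 -0.999 -0.004] z [-0.999 -0.037 -0.009] j [ 0.05  0.37 -0.61  1.76  0.24  1.08 -2.17]
[0.50511992 0.2065062  0.069     ]
```

View pics/w3.png

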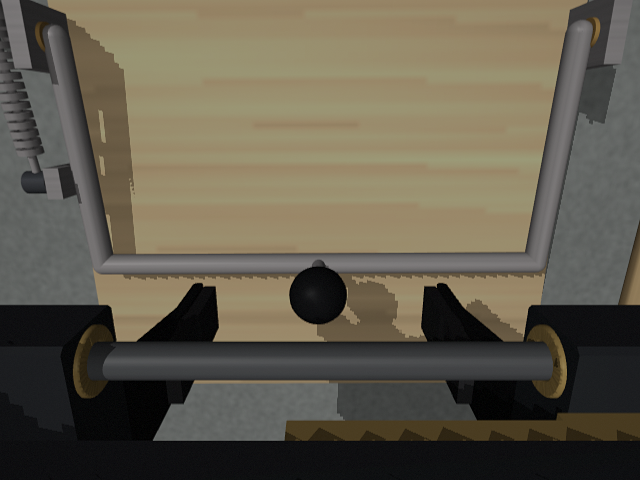

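```bash
python3 -m inch '[{"translation":[1,0.1,0.6],"spin":0},{"translation":[1.5,0,0],"spin":0},{"translation":[1.5,0,0],"spin":0},{"translation":[0,0,0],"spin":0}]'; python3 -c "
from h import *
st()"
```

```text
time: 4.42
ee_pos: [0.5212, 0.207, 0.0722]
eef_rot: [0.712, 0.015, -0.702, 0.011]
ft_force: [0.1, -0.4, 0.7]
width: 0.0871
t 4.42 p [0.5212 0.207  0.0722] F [ 0.1 -0.4  0.7] w 0.0871
axes x [ 0.015  0.006 -1.   ] y [ 0.037 -0.999 -0.005] z [-0.999 -0.037 -0.016] j [ 0.04  0.4  -0.6   1.8   0.27  1.   -2.19]
```

```bash
python3 -m inch '[{"translation":[0.5,0.1,0.3],"spin":0},{"translation":[0,0,0],"spin":0}]'; python3 -m inch '[{"translation":[0,0,0],"spin":0},{"translation":[0,0,0],"spin":0},{"translation":[0,0,0],"spin":0},{"translation":[0,0,0],"spin":0},{"translation":[0,0,0],"spin":0},{"translation":[0,0,0],"spin":0}]' 1 40; python3 -c "
from h import *
st(); save('wrist','w4.png')"
```

```text
time: 4.68
ee_pos: [0.5182, 0.206, 0.0668]
eef_rot: [0.712, 0.015, -0.702, 0.011]
ft_force: [-0.1, -0.6, 0.6]
width: 0.087
time: 5.42
ee_pos: [0.5188, 0.2062, 0.0678]
eef_rot: [0.713, 0.015, -0.701, 0.011]
ft_force: [0.0, 0.2, -0.0]
width: 0.0348
t 5.42 p [0.5188 0.2062 0.0678] F [ 0.   0.2 -0. ] w 0.0348
axes x [ 0.017  0.007 -1.   ] y [ 0.037 -0.999 -0.006] z [-0.999 -0.037 -0.017] j [ 0.04  0.4  -0.6   1.81  0.27  0.99 -2.2 ]
```

View pics/w4.png

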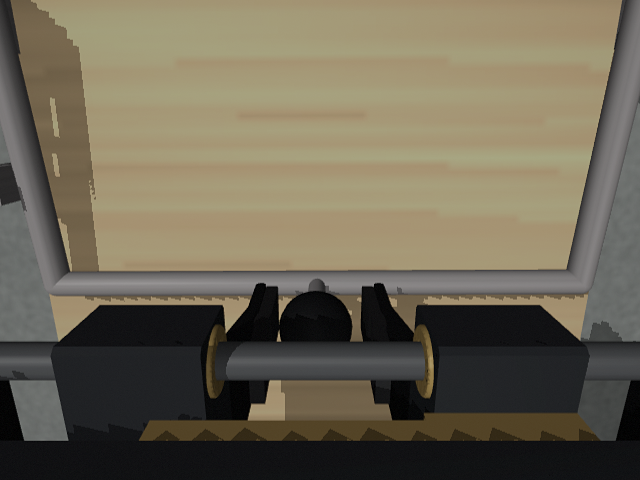

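```bash
python3 -m inch '[{"translation":[0,0,0],"spin":0},{"translation":[0,0,0],"spin":0},{"translation":[-1.9,0,-0.7],"spin":0},{"translation":[-1.8,0,-1.1],"spin":0},{"translation":[-1.7,0,-1.5],"spin":0},{"translation":[0,0,0],"spin":0}]' 1 40; python3 -c "
from h import *
st(); save('wrist','w5.png')"
```

```text
time: 6.22
ee_pos: [0.5485, 0.209, 0.1199]
eef_rot: [0.711, 0.017, -0.703, 0.011]
ft_force: [0.1, 1.3, -6.1]
width: 0.026
t 6.22 p [0.5485 0.209  0.1199] F [ 0.1  1.3 -6.1] w 0.026
axes x [ 0.01   0.009 -1.   ] y [ 0.04  -0.999 -0.009] z [-0.999 -0.04  -0.011] j [ 0.05  0.4  -0.6   1.69  0.25  1.11 -2.15]
```

View pics/w5.png

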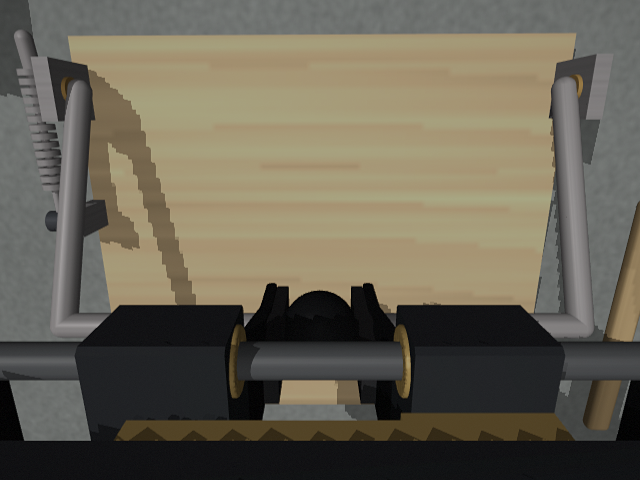

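```bash
python3 -m inch '[{"translation":[-1.3,0,-1.5],"spin":0},{"translation":[-1.0,0,-1.6],"spin":0},{"translation":[-0.8,0,-1.7],"spin":0},{"translation":[-0.5,0,-1.8],"spin":0},{"translation":[-0.2,0,-1.8],"spin":0},{"translation":[0,0,-0.4],"spin":0},{"translation":[0,0,0],"spin":0}]'; python3 -c "
from h import *
st(); save('scene','s1.png')"
```

```text
time: 7.15
ee_pos: [0.633, 0.2127, 0.1567]
eef_rot: [0.709, 0.017, -0.705, 0.013]
ft_force: [2.2, 1.0, 1.7]
width: 0.0258
t 7.15 p [0.633  0.2127 0.1567] F [2.2 1.  1.7] w 0.0258
axes x [ 0.006  0.006 -1.   ] y [ 0.043 -0.999 -0.006] z [-0.999 -0.043 -0.006] j [ 0.01  0.53 -0.56  1.42  0.29  1.26 -2.1 ]
```

View pics/s1.png

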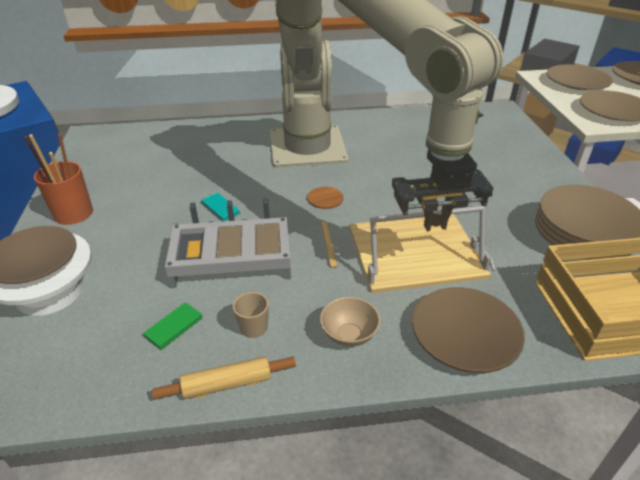

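```bash
python3 -m inch '[{"translation":[0,0,0],"spin":0},{"translation":[0,0,0],"spin":0},{"translation":[0,0,0],"spin":0},{"translation":[-2,0,0],"spin":0},{"translation":[-4,0,0],"spin":0},{"translation":[-4,0,0],"spin":0},{"translation":[0,0,0],"spin":0},{"translation":[0,0,0],"spin":0}]' 0 40; python3 -c "
from h import *
st(); save('top','t1.png'); save('scene','s2.png',(340,180,500,300),5)"
```

```text
time: 8.2
ee_pos: [0.6293, 0.2118, 0.2625]
eef_rot: [0.708, 0.017, -0.706, 0.014]
ft_force: [0.3, -0.0, -0.7]
width: 0.086
t 8.2 p [0.6293 0.2118 0.2625] F [ 0.3 -0.  -0.7] w 0.086
axes x [ 0.002  0.004 -1.   ] y [ 0.044 -0.999 -0.004] z [-0.999 -0.044 -0.002] j [ 0.01  0.47 -0.58  1.29  0.25  1.45 -2.08]
```

View pics/s2.png

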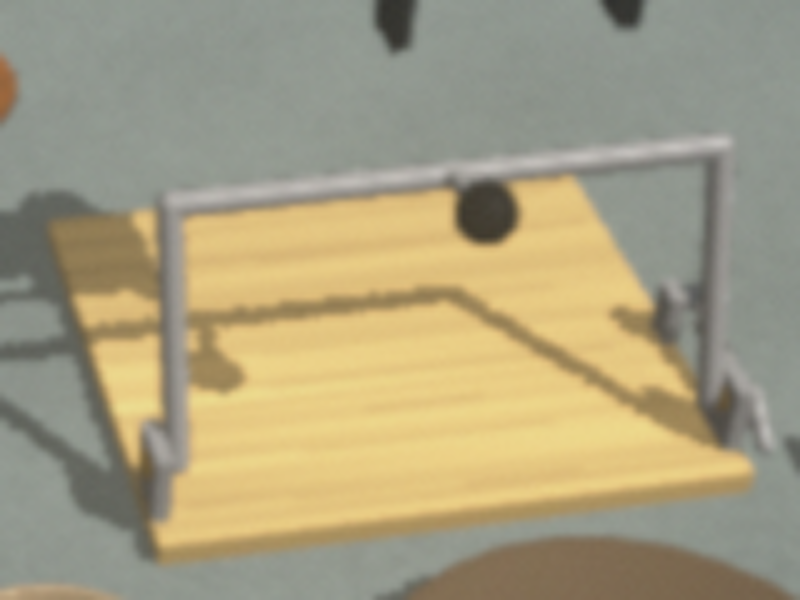

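View pics/t1.png

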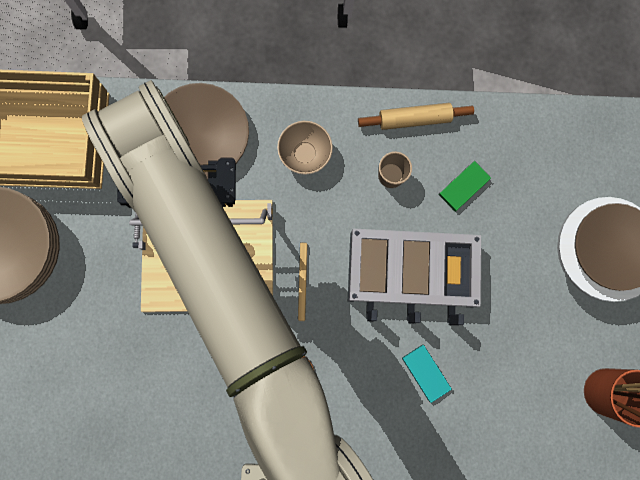

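```bash
python3 -m inch '[{"translation":[0,5,2.8],"spin":1.5},{"translation":[0,5,2.8],"spin":1.5},{"translation":[0,5,2.8],"spin":0},{"translation":[0,5,2.8],"spin":0},{"translation":[0,5,2.8],"spin":0},{"translation":[0,5,2.8],"spin":0},{"translation":[0,4,2.8],"spin":0},{"translation":[0,0,0],"spin":0},{"translation":[0,0,0],"spin":0}]'; python3 -c "
from h import *
st(); save('wrist','w6.png')"
```

```text
time: 9.43
ee_pos: [0.4234, -0.1387, 0.2531]
eef_rot: [-0.703, 0.002, 0.711, 0.007]
ft_force: [1.2, 0.0, -0.0]
width: 0.0871
t 9.43 p [ 0.4234 -0.1387  0.2531] F [ 1.2  0.  -0. ] w 0.0871
axes x [-0.011  0.007 -1.   ] y [-0.012 -1.    -0.007] z [-1.     0.012  0.011] j [ 0.61 -0.05 -0.38  1.86 -0.02  1.34 -1.34]
```

View pics/w6.png

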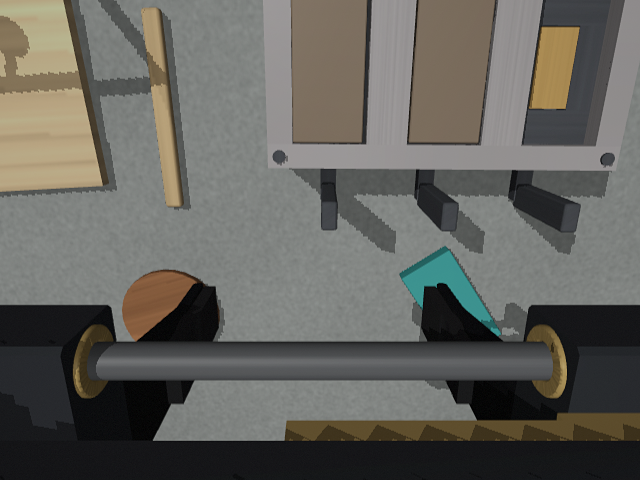

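```bash
python3 -c "
from h import *
MW=model('wrist')
for u in ((329,218),(449,217),(570,218)): print(unproj('wrist',u,.1,MW).round(4), unproj('wrist',u,.1135,MW).round(4))
print(unproj('wrist',(270,168),.066,MW),unproj('wrist',(613,171),.066,MW)) # die front corners
im=cv2.imread('pics/w6.png');cv2.imwrite('pics/w6c.png',cv2.resize(im[150:250,290:610],None,fx=2.5,fy=2.5,interpolation=2))
d=(.4885,-.2349,-.0183)
K,W=MW
for h in(.1,.1135):
  for y in(-.088,0,.088): print(h,y,proj(K,W,[f2w(d,(-.065+a,y+b,h)) for a in(-.011,.011) for b in(.006,-.006)]).round(0).tolist())
"
```

```text
[ 0.4248 -0.145   0.1   ] [ 0.4284 -0.1448  0.1135]
[ 0.4247 -0.2325  0.1   ] [ 0.4283 -0.2284  0.1135]
[ 0.4231 -0.3205  0.1   ] [ 0.4268 -0.3124  0.1135]
[ 0.45679205 -0.09915844  0.066     ] [ 0.45168189 -0.36802892  0.066     ]
0.1 -0.088 [[560.0, 234.0], [577.0, 234.0], [566.0, 205.0], [583.0, 205.0]]
0.1 0 [[441.0, 233.0], [457.0, 233.0], [444.0, 204.0], [460.0, 204.0]]
0.1 0.088 [[322.0, 232.0], [338.0, 232.0], [322.0, 203.0], [339.0, 203.0]]
0.1135 -0.088 [[571.0, 240.0], [588.0, 240.0], [577.0, 209.0], [594.0, 209.0]]
0.1135 0 [[446.0, 238.0], [463.0, 239.0], [449.0, 208.0], [466.0, 208.0]]
0.1135 0.088 [[322.0, 237.0], [339.0, 238.0], [322.0, 207.0], [339.0, 207.0]]
```

View pics/w6c.png

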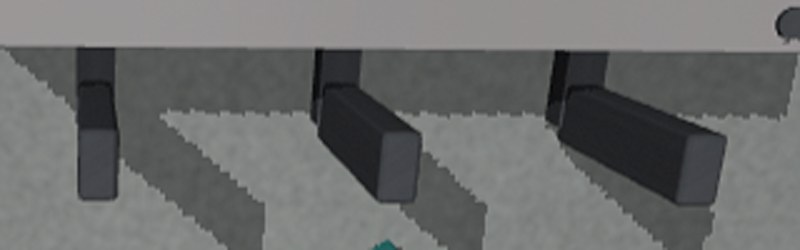

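```bash
python3 -m inch '[{"translation":[5,0.8,-0.4],"spin":0},{"translation":[4,0,0],"spin":0},{"translation":[2,0,0],"spin":0},{"translation":[0,0,0],"spin":0},{"translation":[0,0,0],"spin":0}]'; python3 -c "
from h import *
st()"
```

```text
time: 10.1
ee_pos: [0.4296, -0.1411, 0.1404]
eef_rot: [-0.704, -0.002, 0.71, 0.004]
ft_force: [-0.2, 1.1, -0.5]
width: 0.0869
t 10.1 p [ 0.4296 -0.1411  0.1404] F [-0.2  1.1 -0.5] w 0.0869
axes x [-0.01   0.008 -1.   ] y [-0.002 -1.    -0.008] z [-1.     0.002  0.01 ] j [ 0.6   0.07 -0.39  1.99  0.02  1.09 -1.37]
```

```bash
python3 -m inch '[{"translation":[0,0.4,0.4],"spin":1},{"translation":[0,0,0],"spin":0},{"translation":[2,0,0],"spin":0},{"translation":[2,0,0],"spin":0},{"translation":[0,0,0],"spin":0},{"translation":[0,0,0],"spin":0}]'; python3 -c "
from h import *
st();save('wrist','w7.png')"
```

```text
time: 10.85
ee_pos: [0.4279, -0.1461, 0.1042]
eef_rot: [-0.706, 0.006, 0.708, 0.01]
ft_force: [0.4, -0.0, -0.4]
width: 0.087
t 10.85 p [ 0.4279 -0.1461  0.1042] F [ 0.4 -0.  -0.4] w 0.087
axes x [-0.002  0.005 -1.   ] y [-0.022 -1.    -0.005] z [-1.     0.022  0.002] j [ 0.6   0.11 -0.38  2.04  0.04  1.01 -1.4 ]
```

View pics/w7.png

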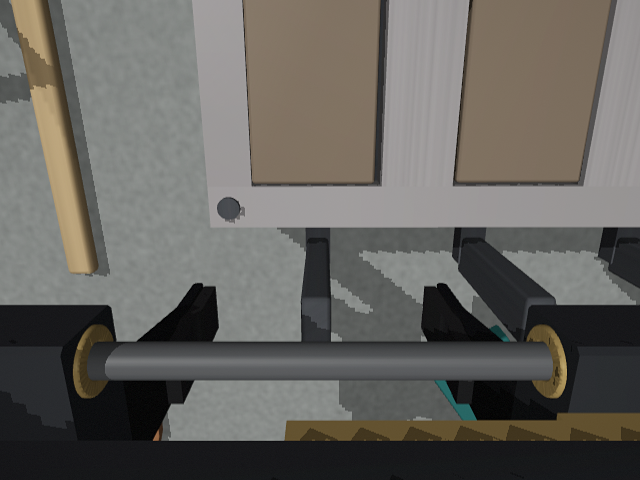

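```bash
python3 -m inch '[{"translation":[1.4,0,0.2],"spin":0},{"translation":[0,0,0],"spin":0},{"translation":[0,0,0],"spin":0}]';  python3 -m inch '[{"translation":[0,0,0],"spin":0},{"translation":[0,0,0],"spin":0},{"translation":[0,0,0],"spin":0},{"translation":[0,0,0],"spin":0},{"translation":[0,0,0],"spin":0},{"translation":[0,0,0],"spin":0},{"translation":[0,0,0],"spin":0},{"translation":[0,0,0],"spin":0}]' 1 60
```

```text
time: 11.28
ee_pos: [0.4262, -0.1462, 0.0902]
eef_rot: [-0.707, 0.006, 0.707, 0.009]
ft_force: [0.1, -0.5, 0.1]
width: 0.0871
time: 12.28
ee_pos: [0.4265, -0.1462, 0.0906]
eef_rot: [-0.707, 0.006, 0.707, 0.009]
ft_force: [0.3, 6.7, 1.0]
width: 0.015
```

```bash
python3 -m inch '[{"translation":[0,0,0],"spin":0},{"translation":[0,0,0],"spin":0},{"translation":[-0.6,0,0],"spin":0},{"translation":[-0.6,0,0],"spin":0},{"translation":[0,0,0],"spin":0}]' 1 60;  python3 -m inch '[{"translation":[-0.5,0,0],"spin":0},{"translation":[0,0,0],"spin":0}]'
```

```text
time: 12.9
ee_pos: [0.4265, -0.1446, 0.1025]
eef_rot: [-0.707, 0.005, 0.707, 0.009]
ft_force: [-1.4, 1.8, 2.2]
width: 0.0115
time: 13.15
ee_pos: [0.4264, -0.1446, 0.1042]
eef_rot: [-0.707, 0.004, 0.707, 0.01]
ft_force: [-0.0, 1.2, 2.6]
width: 0.0116
```

```bash
python3 -m inch '[{"translation":[-0.2,0,0],"spin":0},{"translation":[0,0,0],"spin":0}]'; python3 -m inch '[{"translation":[0,0,0],"spin":0},{"translation":[0,0,0],"spin":0},{"translation":[0,0,0],"spin":0},{"translation":[-3,0,0],"spin":0},{"translation":[-2,0,0],"spin":0},{"translation":[0,0,0],"spin":0}]' 0 60; python3 -c "
from h import *
st();save('wrist','w8.png')
d=(.4885,-.2349,-.0183)
K,W=model('wrist')
for h in(.1,.1135):
  for y in(0,.088): print(h,y,proj(K,W,[f2w(d,(-.065+a,y+b,h)) for a in(-.011,.011) for b in(.006,-.006)]).round(0).tolist())
print(proj(K,W,[f2w(d,(.04-.055,.088+b,.0795)) for b in(.027,-.027)]))
"
```

```text
time: 13.4
ee_pos: [0.4264, -0.1446, 0.1042]
eef_rot: [0.707, -0.004, -0.707, -0.01]
ft_force: [0.9, 0.1, -0.6]
width: 0.0113
time: 14.15
ee_pos: [0.4261, -0.1456, 0.157]
eef_rot: [0.707, -0.005, -0.707, -0.01]
ft_force: [-0.1, -0.9, -0.0]
width: 0.0633
t 14.15 p [ 0.4261 -0.1456  0.157 ] F [-0.1 -0.9 -0. ] w 0.0633
axes x [ 0.     0.007 -1.   ] y [-0.021 -1.    -0.007] z [-1.     0.021  0.   ] j [ 0.61  0.04 -0.38  1.99  0.01  1.12 -1.37]
0.1 0 [[478.0, 291.0], [501.0, 291.0], [483.0, 251.0], [506.0, 251.0]]
0.1 0.088 [[309.0, 291.0], [332.0, 291.0], [308.0, 251.0], [332.0, 251.0]]
0.1135 0 [[488.0, 303.0], [512.0, 303.0], [493.0, 261.0], [518.0, 261.0]]
0.1135 0.088 [[308.0, 302.0], [332.0, 302.0], [307.0, 260.0], [333.0, 260.0]]
[[269.22699746 168.38285844]
 [371.84241387 168.34721679]]
```

View pics/w8.png

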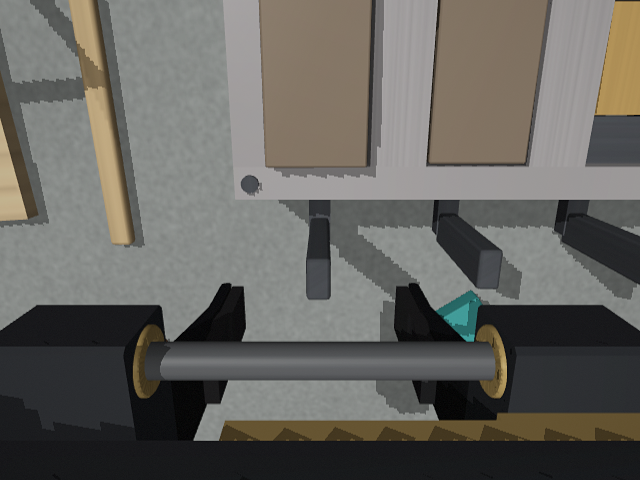

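```bash
python3 -m inch '[{"translation":[0,4.4,0],"spin":0},{"translation":[0,4.3,0],"spin":0},{"translation":[0,0,0],"spin":0},{"translation":[0,0,0],"spin":0},{"translation":[1.5,0,0],"spin":0},{"translation":[0,0,0],"spin":0}]' 0 60; python3 -c "
from h import *
st();save('wrist','w9.png')"
```

```text
time: 14.95
ee_pos: [0.4223, -0.2309, 0.1347]
eef_rot: [-0.705, 0.002, 0.709, 0.01]
ft_force: [0.1, 0.2, 0.6]
width: 0.0873
t 14.95 p [ 0.4223 -0.2309  0.1347] F [0.1 0.2 0.6] w 0.0873
axes x [-0.006  0.011 -1.   ] y [-0.016 -1.    -0.011] z [-1.     0.016  0.006] j [ 0.69  0.13 -0.3   1.94  0.04  1.09 -1.21]
```

View pics/w9.png

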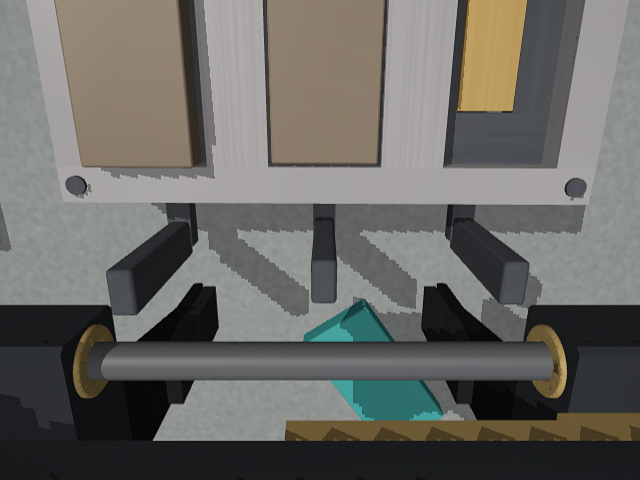

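```bash
python3 -m inch '[{"translation":[1.5,0.3,-0.2],"spin":0},{"translation":[1.5,0,0],"spin":0},{"translation":[1.3,0,0],"spin":0},{"translation":[0,0,0],"spin":0},{"translation":[0,0,0],"spin":0}]' 0 60; python3 -c "
from h import *
st()"
```

```text
time: 15.62
ee_pos: [0.4246, -0.2332, 0.089]
eef_rot: [-0.705, 0.002, 0.709, 0.009]
ft_force: [-0.4, 0.2, 0.1]
width: 0.0872
t 15.62 p [ 0.4246 -0.2332  0.089 ] F [-0.4  0.2  0.1] w 0.0872
axes x [-0.006  0.011 -1.   ] y [-0.015 -1.    -0.011] z [-1.     0.015  0.006] j [ 0.69  0.2  -0.3   1.97  0.06  0.99 -1.22]
```

```bash
python3 -m inch '[{"translation":[0,0,0],"spin":0},{"translation":[0,0,0],"spin":0},{"translation":[0,0,0],"spin":0},{"translation":[0,0,0],"spin":0},{"translation":[0,0,0],"spin":0},{"translation":[0,0,0],"spin":0},{"translation":[0,0,0],"spin":0},{"translation":[0,0,0],"spin":0},{"translation":[0,0,0],"spin":0},{"translation":[0,0,0],"spin":0}]' 1 60;python3 -m inch '[{"translation":[-0.6,0,0],"spin":0},{"translation":[-0.6,0,0],"spin":0},{"translation":[0,0,0],"spin":0},{"translation":[-0.5,0,0],"spin":0},{"translation":[0,0,0],"spin":0},{"translation":[-0.3,0,0],"spin":0},{"translation":[0,0,0],"spin":0}]'; python3 -m inch '[{"translation":[0,0,0],"spin":0},{"translation":[0,0,0],"spin":0},{"translation":[0,0,0],"spin":0},{"translation":[-3,0,0],"spin":0},{"translation":[-2,0,0],"spin":0},{"translation":[0,0,0],"spin":0},{"translation":[0,0,0],"spin":0}]' 0 60; python3 -c "
from h import *
st();save('wrist','w10.png')
d=(.4885,-.2349,-.0183)
K,W=model('wrist')
for h in(.1,.1135):
  for y in(0,.088): print(h,y,proj(K,W,[f2w(d,(-.065+a,y+b,h)) for a in(-.011,.011) for b in(.006,-.006)]).round(0).tolist())
"
```

```text
time: 16.88
ee_pos: [0.4253, -0.2326, 0.0902]
eef_rot: [-0.706, 0.001, 0.709, 0.009]
ft_force: [-0.6, 0.3, 0.0]
width: 0.0117
time: 17.75
ee_pos: [0.4253, -0.2327, 0.1037]
eef_rot: [-0.706, 0.001, 0.708, 0.009]
ft_force: [0.6, 0.7, 3.2]
width: 0.0117
time: 18.62
ee_pos: [0.4249, -0.2342, 0.1567]
eef_rot: [-0.706, 0.001, 0.708, 0.009]
ft_force: [0.4, -0.7, 0.8]
width: 0.0738
t 18.62 p [ 0.4249 -0.2342  0.1567] F [ 0.4 -0.7  0.8] w 0.0738
axes x [-0.004  0.011 -1.   ] y [-0.015 -1.    -0.011] z [-1.     0.015  0.004] j [ 0.7   0.12 -0.3   1.91  0.03  1.13 -1.2 ]
0.1 0 [[308.0, 292.0], [331.0, 292.0], [308.0, 252.0], [331.0, 252.0]]
0.1 0.088 [[141.0, 290.0], [163.0, 291.0], [135.0, 251.0], [159.0, 251.0]]
0.1135 0 [[307.0, 303.0], [331.0, 304.0], [306.0, 262.0], [331.0, 262.0]]
0.1135 0.088 [[129.0, 302.0], [153.0, 302.0], [123.0, 260.0], [148.0, 260.0]]
```

View pics/w10.png

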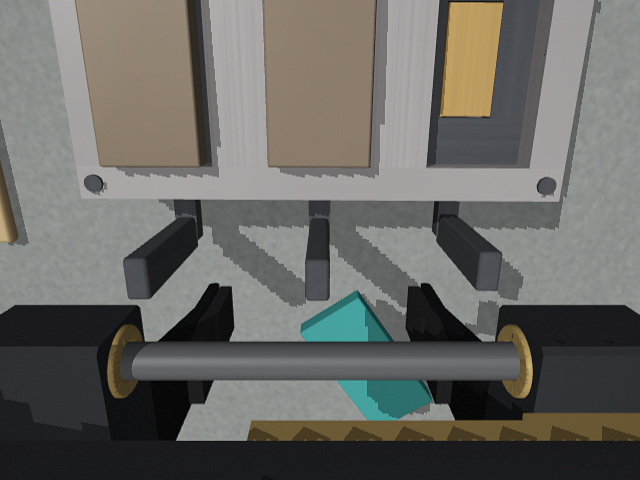

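```bash
python3 -m inch '[{"translation":[0,0.1,-3.5],"spin":0},{"translation":[0,0.1,-3.5],"spin":0},{"translation":[0,0,-3],"spin":0},{"translation":[0,0,0],"spin":0},{"translation":[2,0,0],"spin":0},{"translation":[0,0,0],"spin":0}]' 0.15 30; python3 -c "
from h import *
st();save('wrist','w11.png')"
```

```text
time: 19.42
ee_pos: [0.5243, -0.2371, 0.1301]
eef_rot: [-0.703, 0.001, 0.711, 0.011]
ft_force: [0.6, -0.1, 0.1]
width: 0.0741
t 19.43 p [ 0.5243 -0.2371  0.1301] F [ 0.6 -0.1  0.1] w 0.0741
axes x [-0.011  0.014 -1.   ] y [-0.016 -1.    -0.014] z [-1.     0.016  0.011] j [ 0.61  0.34 -0.31  1.7   0.1   1.13 -1.32]
```

View pics/w11.png

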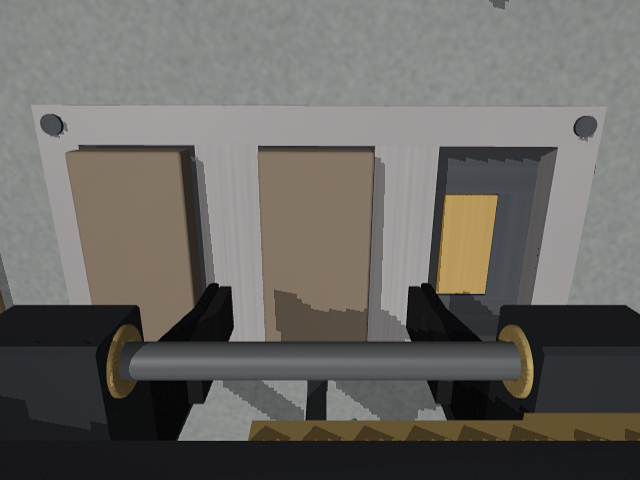

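```bash
python3 -m inch '[{"translation":[1.5,-0.1,-0.4],"spin":0},{"translation":[1.5,0,0],"spin":0},{"translation":[1.0,0,0],"spin":0},{"translation":[0,0,0],"spin":0},{"translation":[0,0,0],"spin":0}]' 0.15 30; python3 -c "
from h import *
st()"
```

```text
time: 20.1
ee_pos: [0.5285, -0.2364, 0.0895]
eef_rot: [-0.704, 0.002, 0.71, 0.01]
ft_force: [0.1, -0.4, 0.6]
width: 0.0742
t 20.1 p [ 0.5285 -0.2364  0.0895] F [ 0.1 -0.4  0.6] w 0.0742
axes x [-0.009  0.013 -1.   ] y [-0.017 -1.    -0.012] z [-1.     0.017  0.009] j [ 0.6   0.39 -0.31  1.73  0.12  1.06 -1.33]
```

```bash
python3 -m inch '[{"translation":[0.35,0,0],"spin":0},{"translation":[0,0,0],"spin":0}]' 0.15 30; python3 -m inch '[{"translation":[0,0,0],"spin":0},{"translation":[0,0,0],"spin":0},{"translation":[0,0,0],"spin":0},{"translation":[0,0,0],"spin":0},{"translation":[0,0,0],"spin":0}]' 0.6 30;python3 -m inch '[{"translation":[-1,0,0],"spin":0},{"translation":[-1,0,0],"spin":0},{"translation":[0,0,0],"spin":0}]';  python3 -c "
from h import *
st();save('wrist','w12.png')"
```

```text
time: 20.35
ee_pos: [0.5289, -0.2365, 0.0865]
eef_rot: [-0.704, 0.002, 0.71, 0.01]
ft_force: [-0.5, 0.8, -0.1]
width: 0.0743
time: 20.98
ee_pos: [0.5292, -0.2361, 0.0869]
eef_rot: [-0.705, 0.002, 0.71, 0.01]
ft_force: [0.3, 1.5, 0.3]
width: 0.0538
time: 21.35
ee_pos: [0.5292, -0.2366, 0.1084]
eef_rot: [-0.704, 0.002, 0.71, 0.01]
ft_force: [0.1, -0.5, -2.7]
width: 0.0533
t 21.35 p [ 0.5292 -0.2366  0.1084] F [ 0.1 -0.5 -2.7] w 0.0533
axes x [-0.007  0.012 -1.   ] y [-0.017 -1.    -0.012] z [-1.     0.017  0.007] j [ 0.6   0.37 -0.31  1.71  0.11  1.09 -1.33]
```

View pics/w12.png

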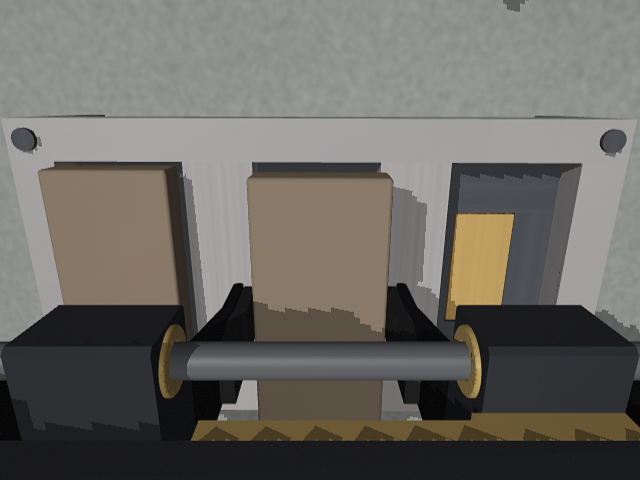

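```bash
python3 -m inch '[{"translation":[-2.5,0,0],"spin":0},{"translation":[-1,0,0],"spin":0},{"translation":[0,-3,0.2],"spin":-1},{"translation":[0,-4,0.2],"spin":-1},{"translation":[0,-4,0.2],"spin":-1},{"translation":[0,-4,0.2],"spin":0},{"translation":[0,-4,0.2],"spin":0},{"translation":[0,-4,0.2],"spin":0},{"translation":[0,-4,0.2],"spin":0},{"translation":[0,-4,0.2],"spin":0},{"translation":[0,-4,0.2],"spin":0}]' 0.6 40;  python3 -c "
from h import *
st();save('wrist','w13.png')"
```

```text
time: 22.78
ee_pos: [0.4942, 0.1276, 0.1425]
eef_rot: [-0.701, -0.019, 0.712, -0.01]
ft_force: [1.1, -0.1, -2.3]
width: 0.0539
t 22.77 p [0.4942 0.1276 0.1425] F [ 1.1 -0.1 -2.3] w 0.0539
axes x [-0.016  0.013 -1.   ] y [ 0.04  -0.999 -0.014] z [-0.999 -0.04   0.015] j [ 0.18  0.22 -0.57  1.85  0.11  1.12 -1.95]
```

View pics/w13.png

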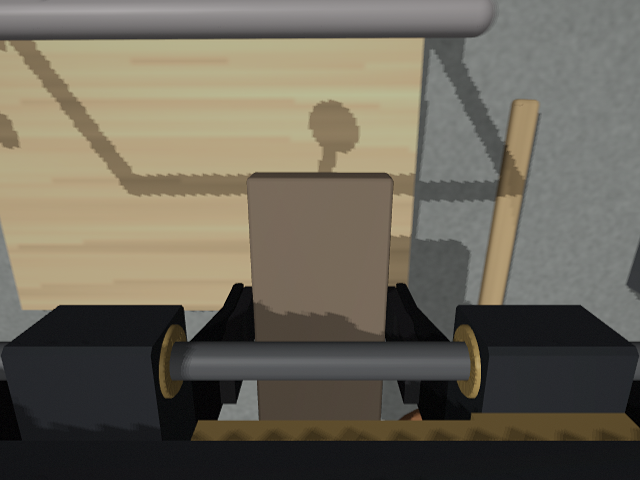

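```bash
python3 -m inch '[{"translation":[0,-4,-0.6],"spin":-0.4},{"translation":[0,-4,-0.6],"spin":0},{"translation":[0,-3,-0.4],"spin":0},{"translation":[0,-1,0],"spin":0},{"translation":[0,0,0],"spin":0},{"translation":[2,0,0],"spin":0},{"translation":[0,0,0],"spin":0}]' 0.6 40;  python3 -c "
from h import *
st()"
```

```text
time: 23.7
ee_pos: [0.4971, 0.2587, 0.1194]
eef_rot: [-0.699, -0.025, 0.714, -0.016]
ft_force: [-0.6, -0.9, -2.0]
width: 0.0538
t 23.7 p [0.4971 0.2587 0.1194] F [-0.6 -0.9 -2. ] w 0.0538
axes x [-0.021  0.013 -1.   ] y [ 0.058 -0.998 -0.014] z [-0.998 -0.059  0.02 ] j [-0.03  0.37 -0.62  1.74  0.21  1.12 -2.22]
```

```bash
python3 -m inch '[{"translation":[2,0,-0.9],"spin":0.6},{"translation":[2,0,0],"spin":0},{"translation":[1.5,0,0],"spin":0},{"translation":[1,0,0],"spin":0},{"translation":[0,0,0],"spin":0},{"translation":[0,0,0],"spin":0}]' 0.6 40;  python3 -c "
from h import *
st();save('wrist','w14.png')"
```

```text
time: 24.45
ee_pos: [0.5051, 0.2576, 0.0514]
eef_rot: [-0.7, -0.02, 0.714, -0.012]
ft_force: [-0.3, 0.1, -2.0]
width: 0.0536
t 24.45 p [0.5051 0.2576 0.0514] F [-0.3  0.1 -2. ] w 0.0536
axes x [-0.021  0.012 -1.   ] y [ 0.045 -0.999 -0.013] z [-0.999 -0.045  0.02 ] j [-0.06  0.46 -0.58  1.77  0.27  1.   -2.27]
```

View pics/w14.png

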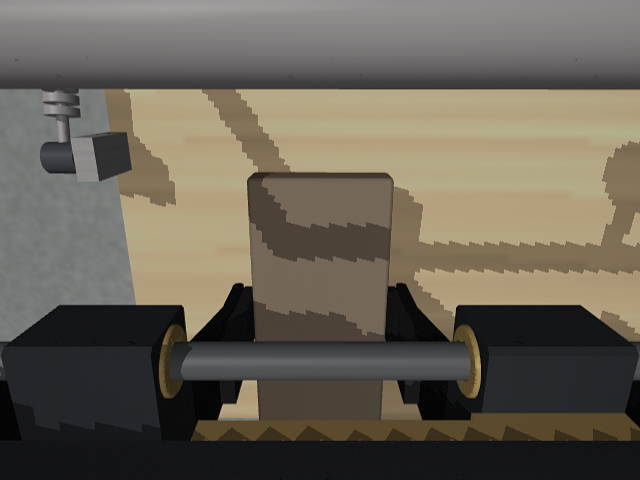

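```bash
python3 -m inch '[{"translation":[1.0,0,0],"spin":0},{"translation":[0.4,0,0],"spin":0},{"translation":[0,0,0],"spin":0}]' 0.6 40;  python3 -c "
from h import *
st()"
```

```text
time: 24.88
ee_pos: [0.5052, 0.258, 0.0371]
eef_rot: [-0.7, -0.02, 0.714, -0.012]
ft_force: [-0.9, 0.9, -1.5]
width: 0.0537
t 24.88 p [0.5052 0.258  0.0371] F [-0.9  0.9 -1.5] w 0.0537
axes x [-0.02   0.012 -1.   ] y [ 0.045 -0.999 -0.013] z [-0.999 -0.045  0.019] j [-0.07  0.48 -0.58  1.78  0.29  0.97 -2.28]
```

```bash
python3 -m inch '[{"translation":[0.15,0,0],"spin":0},{"translation":[0,0,0],"spin":0}]';python3 -m inch '[{"translation":[0,0,0],"spin":0},{"translation":[0,0,0],"spin":0},{"translation":[0,0,0],"spin":0},{"translation":[-2,0,0],"spin":0},{"translation":[-4,0,0],"spin":0},{"translation":[-4,0,0],"spin":0},{"translation":[0,0,0],"spin":0}]' 0.2 40;  python3 -c "
from h import *
st();save('wrist','w15.png')"
```

```text
time: 25.12
ee_pos: [0.5053, 0.2582, 0.0361]
eef_rot: [-0.7, -0.02, 0.714, -0.012]
ft_force: [-1.8, -0.6, 0.9]
width: 0.0535
time: 26.0
ee_pos: [0.5081, 0.2579, 0.1439]
eef_rot: [-0.701, -0.021, 0.712, -0.011]
ft_force: [-0.4, -0.0, -0.1]
width: 0.0698
t 26.0 p [0.5081 0.2579 0.1439] F [-0.4 -0.  -0.1] w 0.0698
axes x [-0.016  0.014 -1.   ] y [ 0.046 -0.999 -0.015] z [-0.999 -0.046  0.015] j [-0.02  0.36 -0.62  1.7   0.2   1.16 -2.22]
```

View pics/w15.png

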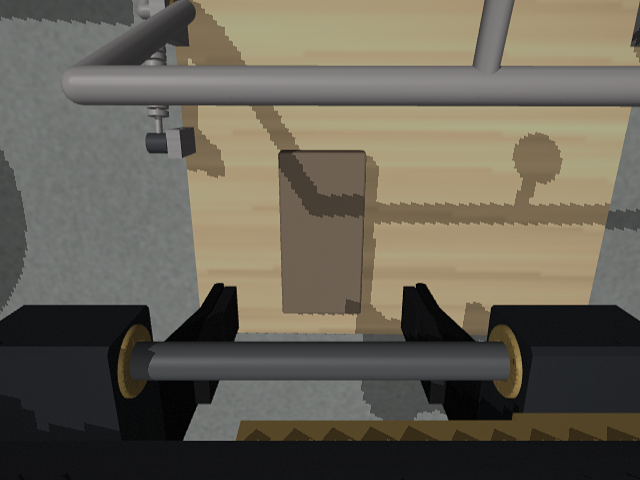

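```bash
python3 -m inch '[{"translation":[0,4,-0.2],"spin":1},{"translation":[0,5,-0.2],"spin":1},{"translation":[0,5,-0.2],"spin":1},{"translation":[0,5,-0.2],"spin":0.6},{"translation":[0,5,-0.2],"spin":0},{"translation":[0,5,-0.2],"spin":0},{"translation":[0,5,-0.2],"spin":0},{"translation":[0,3.5,-0.2],"spin":0},{"translation":[0,2,0],"spin":0},{"translation":[0,0,0],"spin":0},{"translation":[0,0,0],"spin":0}]' 0.15 40;  python3 -c "
from h import *
st();save('wrist','w16.png')"
```

```text
time: 27.42
ee_pos: [0.5182, -0.148, 0.1313]
eef_rot: [-0.697, 0.0, 0.717, 0.011]
ft_force: [0.1, -0.1, 0.1]
width: 0.0739
t 27.43 p [ 0.5182 -0.148   0.1313] F [ 0.1 -0.1  0.1] w 0.0739
axes x [-0.029  0.016 -0.999] y [-0.016 -1.    -0.016] z [-0.999  0.016  0.029] j [ 0.54  0.28 -0.39  1.78  0.11  1.13 -1.47]
```

View pics/w16.png

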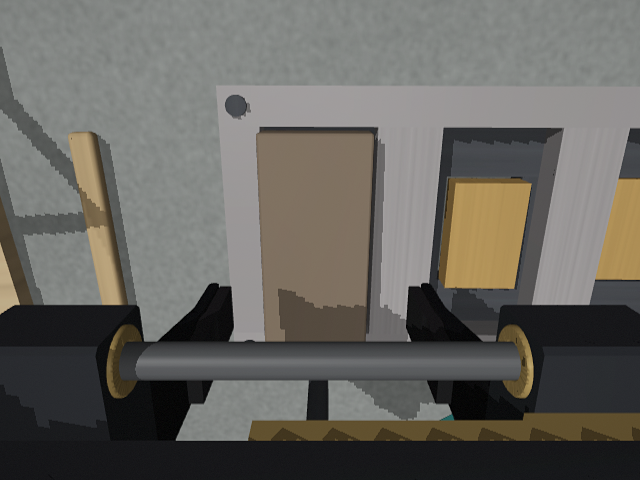

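```bash
python3 -m inch '[{"translation":[1.0,0,-1.3],"spin":0},{"translation":[1.5,0,0],"spin":0},{"translation":[1.0,0,0],"spin":0},{"translation":[0,0,0],"spin":0},{"translation":[0,0,0],"spin":0}]' 0.15 40; python3 -c "
from h import *
st()"
```

```text
time: 28.1
ee_pos: [0.5309, -0.1446, 0.0924]
eef_rot: [-0.696, -0.002, 0.718, 0.01]
ft_force: [0.2, 0.2, -0.2]
width: 0.0738
t 28.1 p [ 0.5309 -0.1446  0.0924] F [ 0.2  0.2 -0.2] w 0.0738
axes x [-0.03   0.017 -0.999] y [-0.012 -1.    -0.017] z [-0.999  0.011  0.03 ] j [ 0.52  0.35 -0.39  1.78  0.13  1.07 -1.5 ]
```

```bash
python3 -m inch '[{"translation":[0.55,0.3,0],"spin":0.4},{"translation":[0,0,0],"spin":0},{"translation":[0,0,0],"spin":0}]' 0.15 40; python3 -c "
from h import *
st()"
```

```text
time: 28.48
ee_pos: [0.531, -0.1481, 0.0872]
eef_rot: [-0.697, 0.001, 0.717, 0.013]
ft_force: [0.6, -0.1, 0.9]
width: 0.074
t 28.48 p [ 0.531  -0.1481  0.0872] F [ 0.6 -0.1  0.9] w 0.074
axes x [-0.029  0.017 -0.999] y [-0.02  -1.    -0.016] z [-0.999  0.019  0.029] j [ 0.52  0.36 -0.38  1.78  0.14  1.06 -1.5 ]
```

```bash
python3 -m inch '[{"translation":[0,0,0],"spin":0},{"translation":[0,0,0],"spin":0},{"translation":[0,0,0],"spin":0},{"translation":[0,0,0],"spin":0},{"translation":[0,0,0],"spin":0}]' 0.6 40;python3 -m inch '[{"translation":[-1,0,0],"spin":0},{"translation":[-1,0,0],"spin":0},{"translation":[-2,0,0],"spin":0},{"translation":[0,0,0],"spin":0}]';  python3 -c "
from h import *
st();save('wrist','w17.png')"
```

```text
time: 29.1
ee_pos: [0.5312, -0.1479, 0.0876]
eef_rot: [-0.697, 0.001, 0.717, 0.013]
ft_force: [-0.1, 0.4, 0.5]
width: 0.0531
time: 29.6
ee_pos: [0.5323, -0.1488, 0.1301]
eef_rot: [-0.697, 0.001, 0.717, 0.013]
ft_force: [0.6, -0.7, -2.0]
width: 0.0533
t 29.6 p [ 0.5323 -0.1488  0.1301] F [ 0.6 -0.7 -2. ] w 0.0533
axes x [-0.028  0.016 -0.999] y [-0.02  -1.    -0.016] z [-0.999  0.019  0.029] j [ 0.53  0.31 -0.39  1.74  0.12  1.14 -1.49]
```

View pics/w17.png

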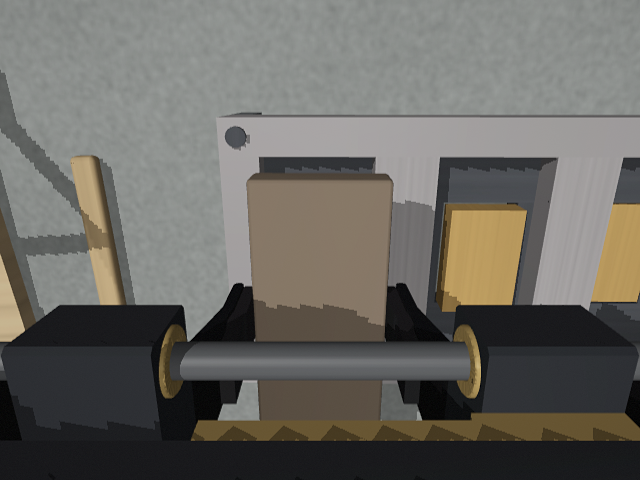

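```bash
python3 -m inch '[{"translation":[-1,-3,0.2],"spin":-1},{"translation":[0,-4,0.2],"spin":-1},{"translation":[0,-4,0.2],"spin":-1},{"translation":[0,-4,0.2],"spin":-0.6},{"translation":[0,-4,0.2],"spin":0},{"translation":[0,-4,0.2],"spin":0},{"translation":[0,-3,0.2],"spin":0},{"translation":[0,-2,0],"spin":0},{"translation":[0,0,0],"spin":0},{"translation":[0,0,0],"spin":0}]' 0.6 40;  python3 -c "
from h import *
st();save('wrist','w18.png')"
```

```text
time: 30.9
ee_pos: [0.5032, 0.1468, 0.1413]
eef_rot: [-0.694, -0.026, 0.72, -0.013]
ft_force: [0.1, -0.1, -2.0]
width: 0.0532
t 30.9 p [0.5032 0.1468 0.1413] F [ 0.1 -0.1 -2. ] w 0.0532
axes x [-0.037  0.018 -0.999] y [ 0.054 -0.998 -0.02 ] z [-0.998 -0.055  0.036] j [ 0.16  0.27 -0.59  1.8   0.13  1.15 -1.98]
```

View pics/w18.png

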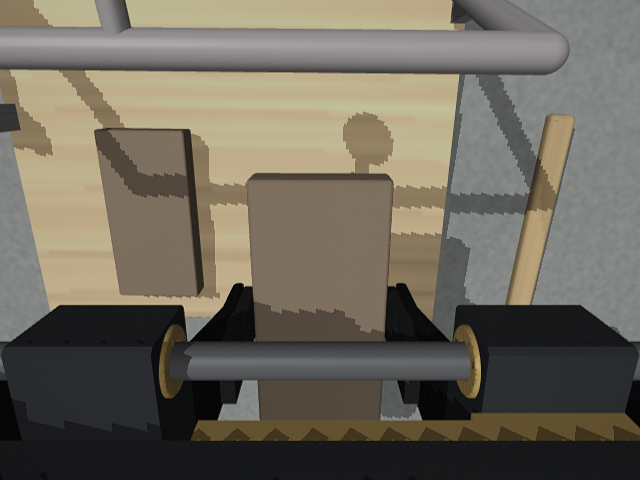

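```bash
python3 -m inch '[{"translation":[0,-0.6,-1.0],"spin":0.4},{"translation":[2,0,0],"spin":0},{"translation":[2,0,0],"spin":0},{"translation":[2,0,0],"spin":0},{"translation":[1.5,0,0],"spin":0},{"translation":[0,0,0],"spin":0},{"translation":[0,0,0],"spin":0}]' 0.6 40;  python3 -c "
from h import *
st()"
```

```text
time: 31.82
ee_pos: [0.5152, 0.1527, 0.0645]
eef_rot: [-0.695, -0.02, 0.719, -0.007]
ft_force: [-0.7, 0.1, -1.8]
width: 0.0531
t 31.82 p [0.5152 0.1527 0.0645] F [-0.7  0.1 -1.8] w 0.0531
axes x [-0.034  0.018 -0.999] y [ 0.038 -0.999 -0.02 ] z [-0.999 -0.039  0.033] j [ 0.12  0.39 -0.56  1.83  0.2   1.01 -2.05]
```

```bash
python3 -m inch '[{"translation":[0.8,0,0.5],"spin":-0.3},{"translation":[1.0,0,0],"spin":0},{"translation":[0.6,0,0],"spin":0},{"translation":[0,0,0],"spin":0},{"translation":[0,0,0],"spin":0}]' 0.6 40;  python3 -c "
from h import *
st()"
```

```text
time: 32.45
ee_pos: [0.5098, 0.1532, 0.0402]
eef_rot: [-0.696, -0.022, 0.718, -0.009]
ft_force: [0.3, 1.1, -1.5]
width: 0.0532
t 32.45 p [0.5098 0.1532 0.0402] F [ 0.3  1.1 -1.5] w 0.0532
axes x [-0.032  0.018 -0.999] y [ 0.044 -0.999 -0.02 ] z [-0.999 -0.044  0.031] j [ 0.11  0.41 -0.55  1.86  0.22  0.96 -2.06]
```

```bash
python3 -m inch '[{"translation":[0.35,0,0],"spin":0},{"translation":[0,0,0],"spin":0}]' 0.6 40;python3 -m inch '[{"translation":[0,0,0],"spin":0},{"translation":[0,0,0],"spin":0},{"translation":[0,0,0],"spin":0},{"translation":[-2,0,0],"spin":0},{"translation":[-4,0,0],"spin":0},{"translation":[-4,0,0],"spin":0},{"translation":[0,0,0],"spin":0}]' 0.2 40;  python3 -c "
from h import *
st();save('wrist','w19.png')"
```

```text
time: 32.7
ee_pos: [0.51, 0.1533, 0.0369]
eef_rot: [-0.696, -0.022, 0.718, -0.009]
ft_force: [0.1, 0.4, -2.8]
width: 0.0536
time: 33.58
ee_pos: [0.5134, 0.1516, 0.1402]
eef_rot: [-0.696, -0.023, 0.718, -0.009]
ft_force: [-0.6, 0.0, -0.8]
width: 0.0697
t 33.58 p [0.5134 0.1516 0.1402] F [-0.6  0.  -0.8] w 0.0697
axes x [-0.031  0.019 -0.999] y [ 0.044 -0.999 -0.02 ] z [-0.999 -0.045  0.03 ] j [ 0.15  0.29 -0.59  1.78  0.14  1.15 -2.  ]
```

View pics/w19.png

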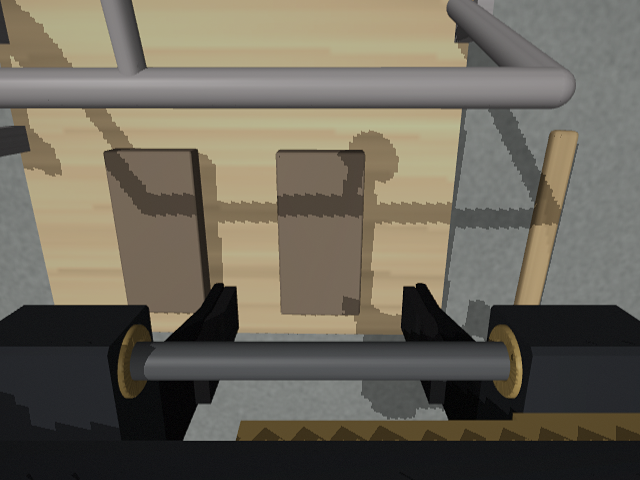

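```bash
python3 -c "
from h import *
MW=model('wrist')
b=(.519,.205,.045)
pts=[(.055,.027,.028),(.055,-.027,.028),(-.055,-.027,.028),(-.055,.027,.028)]
import math
for uv in ([(277,151),(364,151),(360,315),(281,315)],[(105,150),(192,150),(202,313),(128,314)]):
  p,e=fit('wrist',pts,uv,[.5,.2,0],MW); c,s=math.cos(b[2]),math.sin(b[2]); d=p[:2]-b[:2]
  print(p.round(4),abs(e).max().round(1),'board',round(c*d[0]+s*d[1],4),round(-s*d[0]+c*d[1],4),round(p[2]-b[2],3))
"
```

```text
[0.5093 0.1525 0.0467] 2.0 board -0.0121 -0.052 0.002
[0.5047 0.2571 0.0248] 3.0 board -0.0119 0.0527 -0.02
```

```bash
python3 -m inch '[{"translation":[-4,0,0],"spin":0},{"translation":[-4,0,0],"spin":0},{"translation":[-1,0,0],"spin":0},{"translation":[0,-2,-4],"spin":0},{"translation":[0,-2,-4],"spin":0},{"translation":[0,-1,-4],"spin":0},{"translation":[0,0,0],"spin":0},{"translation":[0,0,0],"spin":0}]' 0.1 40;  python3 -c "
from h import *
st();save('wrist','w20.png')"
```

```text
time: 34.62
ee_pos: [0.632, 0.2041, 0.2134]
eef_rot: [-0.689, -0.02, 0.724, -0.011]
ft_force: [-0.0, 0.8, 0.7]
width: 0.0781
t 34.62 p [0.632  0.2041 0.2134] F [-0.   0.8  0.7] w 0.0781
axes x [-0.05   0.012 -0.999] y [ 0.043 -0.999 -0.014] z [-0.998 -0.044  0.049] j [ 0.02  0.53 -0.56  1.31  0.24  1.42 -2.06]
```

View pics/w20.png

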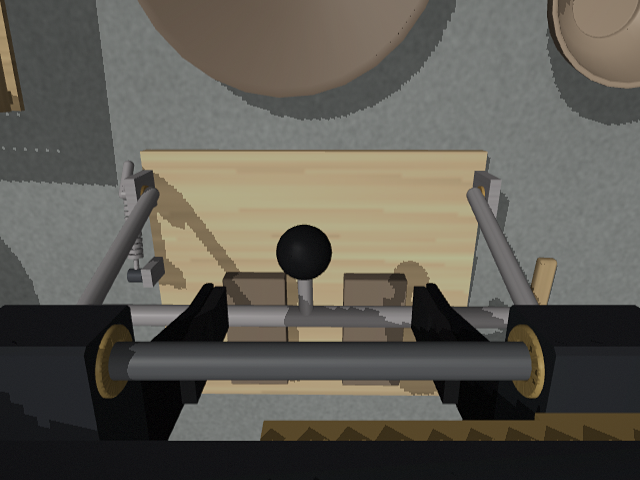

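```bash
python3 -c "
from h import *
print(unproj('wrist',(304,252),.159))
"
```

```text
[0.63962801 0.21229166 0.159     ]
```

```bash
python3 -m inch '[{"translation":[0,-0.7,-1.1],"spin":0},{"translation":[0,0,0],"spin":0},{"translation":[1.8,0,0],"spin":0},{"translation":[1.8,0,0],"spin":0},{"translation":[1.5,0,0],"spin":0},{"translation":[0,0,0],"spin":0},{"translation":[0,0,0],"spin":0}]' 0.1 40;  python3 -c "
from h import *
st();save('wrist','w21.png')"
```

```text
time: 35.55
ee_pos: [0.6389, 0.2111, 0.158]
eef_rot: [-0.689, -0.019, 0.724, -0.011]
ft_force: [-0.8, 0.4, -0.4]
width: 0.0784
t 35.55 p [0.6389 0.2111 0.158 ] F [-0.8  0.4 -0.4] w 0.0784
axes x [-0.05   0.01  -0.999] y [ 0.042 -0.999 -0.012] z [-0.998 -0.043  0.05 ] j [ 0.    0.58 -0.55  1.35  0.27  1.33 -2.08]
```

View pics/w21.png

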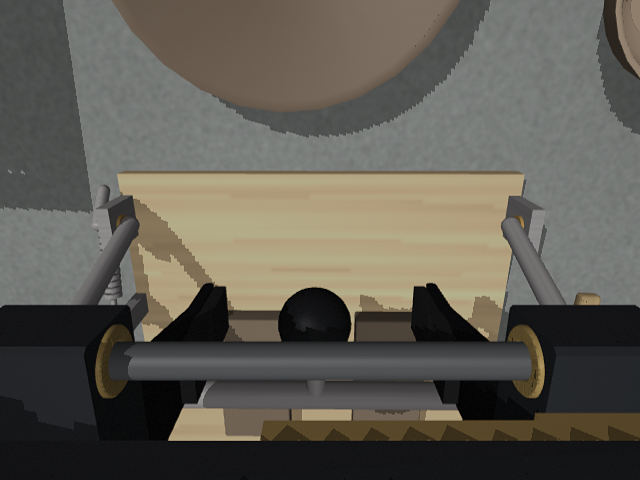

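```bash
python3 -m inch '[{"translation":[0,0,0],"spin":0},{"translation":[0,0,0],"spin":0},{"translation":[0,0,0],"spin":0},{"translation":[0,0,0],"spin":0},{"translation":[0,0,0],"spin":0},{"translation":[0,0,0],"spin":0},{"translation":[0,0,0],"spin":0},{"translation":[0,0,0],"spin":0}]' 1 50; python3 -m inch '[{"translation":[0.3,0,1.9],"spin":0},{"translation":[0.5,0,1.8],"spin":0},{"translation":[0.8,0,1.7],"spin":0},{"translation":[0,0,0],"spin":0}]' 1 50;  python3 -c "
from h import *
st()"
```

```text
time: 36.6
ee_pos: [0.6395, 0.213, 0.1596]
eef_rot: [-0.69, -0.021, 0.724, -0.01]
ft_force: [-0.2, 0.2, -0.6]
width: 0.026
time: 37.1
ee_pos: [0.5894, 0.2108, 0.15]
eef_rot: [-0.695, -0.021, 0.719, -0.009]
ft_force: [4.5, 3.6, -7.4]
width: 0.0257
t 37.1 p [0.5894 0.2108 0.15  ] F [ 4.5  3.6 -7.4] w 0.0257
axes x [-0.034  0.016 -0.999] y [ 0.041 -0.999 -0.018] z [-0.999 -0.042  0.033] j [ 0.04  0.48 -0.58  1.52  0.24  1.24 -2.1 ]
```

```bash
python3 -m inch '[{"translation":[1.3,0,1.7],"spin":0},{"translation":[1.2,0,1.5],"spin":0},{"translation":[1.4,0,1.3],"spin":0},{"translation":[0,0,0],"spin":0}]' 1 50;  python3 -c "
from h import *
st()"
```

```text
time: 37.6
ee_pos: [0.5446, 0.2088, 0.116]
eef_rot: [-0.696, -0.02, 0.718, -0.008]
ft_force: [-0.6, 1.7, -1.2]
width: 0.0255
t 37.6 p [0.5446 0.2088 0.116 ] F [-0.6  1.7 -1.2] w 0.0255
axes x [-0.032  0.015 -0.999] y [ 0.039 -0.999 -0.016] z [-0.999 -0.04   0.031] j [ 0.05  0.42 -0.6   1.67  0.22  1.14 -2.13]
```

```bash
python3 -m inch '[{"translation":[1.9,0,1.2],"spin":0},{"translation":[1.6,0,0.8],"spin":0},{"translation":[0,0,0],"spin":0}]' 1 50;  python3 -c "
from h import *
st();save('wrist','w22.png')"
```

```text
time: 37.98
ee_pos: [0.5236, 0.208, 0.0813]
eef_rot: [-0.695, -0.019, 0.719, -0.009]
ft_force: [-2.9, 0.6, -3.0]
width: 0.0256
t 37.98 p [0.5236 0.208  0.0813] F [-2.9  0.6 -3. ] w 0.0256
axes x [-0.035  0.014 -0.999] y [ 0.039 -0.999 -0.015] z [-0.999 -0.039  0.034] j [ 0.05  0.43 -0.59  1.75  0.23  1.07 -2.16]
```

View pics/w22.png

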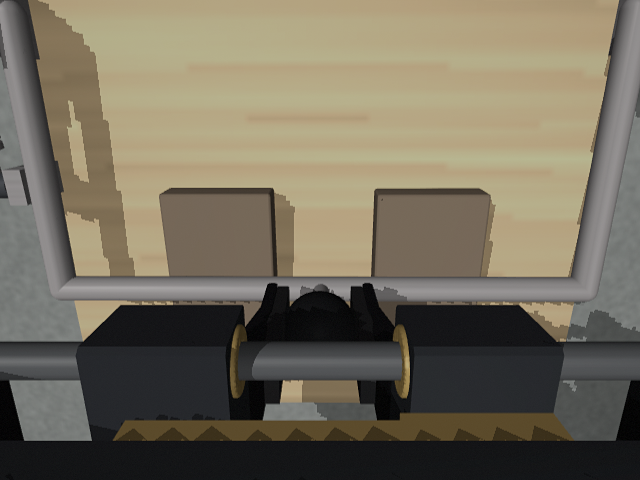

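Nearly down. I'll lower the last few millimetres and release.

```bash
python3 -m inch '[{"translation":[0.4,0,0.1],"spin":0},{"translation":[0.2,0,0],"spin":0},{"translation":[0,0,0],"spin":0}]' 1 50; python3 -m inch '[{"translation":[0,0,0],"spin":0},{"translation":[0,0,0],"spin":0},{"translation":[0,0,0],"spin":0},{"translation":[0,0,0],"spin":0},{"translation":[-3,0,0],"spin":0},{"translation":[-4,0,0],"spin":0},{"translation":[-4,0,0],"spin":0},{"translation":[0,0,0],"spin":0}]' 0 50; python3 -c "
from h import *
st();save('wrist','w23.png')"
```

```text
time: 38.4
ee_pos: [0.5221, 0.2079, 0.0776]
eef_rot: [-0.693, -0.018, 0.72, -0.009]
ft_force: [-4.3, -0.5, -4.2]
width: 0.0254
time: 39.4
ee_pos: [0.5297, 0.2068, 0.1937]
eef_rot: [-0.695, -0.019, 0.718, -0.008]
ft_force: [-0.3, 0.4, -0.6]
width: 0.0864
t 39.4 p [0.5297 0.2068 0.1937] F [-0.3  0.4 -0.6] w 0.0864
axes x [-0.033  0.014 -0.999] y [ 0.038 -0.999 -0.016] z [-0.999 -0.038  0.032] j [ 0.08  0.32 -0.62  1.63  0.16  1.28 -2.1 ]
```

View pics/w23.png

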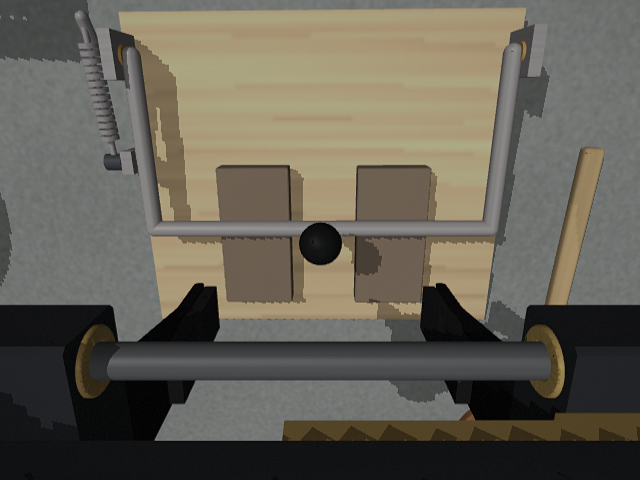

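```bash
python3 -m inch '[{"translation":[0,4,1.3],"spin":1},{"translation":[0,4.5,1.3],"spin":1},{"translation":[0,4.5,1.3],"spin":1},{"translation":[0,4.5,1.3],"spin":0.5},{"translation":[0,4.5,1.3],"spin":0},{"translation":[0,4.5,1.3],"spin":0},{"translation":[0,3.5,1.2],"spin":0},{"translation":[0,2,0.8],"spin":0},{"translation":[0,0,0],"spin":0},{"translation":[0,0,0],"spin":0}]' 1 50; python3 -c "
from h import *
st();save('wrist','w24.png')"
```

```text
time: 40.7
ee_pos: [0.4198, -0.1226, 0.1799]
eef_rot: [-0.689, 0.004, 0.725, 0.015]
ft_force: [-0.2, 0.3, -0.1]
width: 0.0016
t 40.7 p [ 0.4198 -0.1226  0.1799] F [-0.2  0.3 -0.1] w 0.0016
axes x [-0.05   0.016 -0.999] y [-0.026 -1.    -0.015] z [-0.998  0.026  0.051] j [ 0.57  0.02 -0.38  1.95  0.    1.22 -1.42]
```

View pics/w24.png

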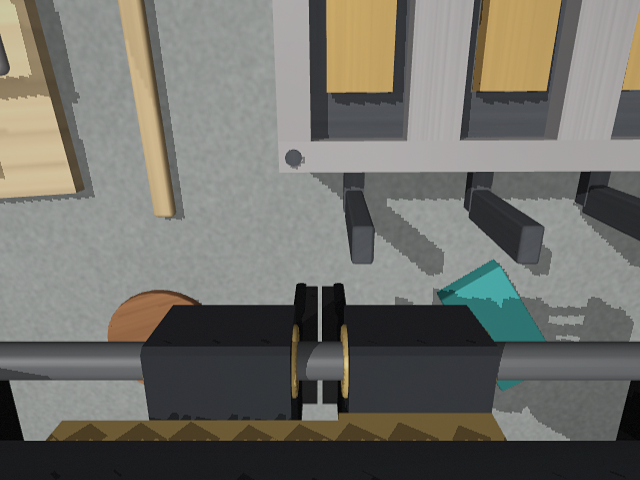

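```bash
python3 -m inch '[{"translation":[1.5,2.2,-1.0],"spin":0},{"translation":[1.5,0,0],"spin":0},{"translation":[0,0,0],"spin":0},{"translation":[0,0,0],"spin":0}]' 1 50; python3 -c "
from h import *
st();save('wrist','w25.png')"
```

```text
time: 41.25
ee_pos: [0.4291, -0.1405, 0.148]
eef_rot: [-0.689, 0.001, 0.725, 0.013]
ft_force: [-0.5, -0.9, 0.1]
width: 0.0005
t 41.25 p [ 0.4291 -0.1405  0.148 ] F [-0.5 -0.9  0.1] w 0.0005
axes x [-0.051  0.017 -0.999] y [-0.02  -1.    -0.016] z [-0.999  0.019  0.051] j [ 0.57  0.09 -0.37  1.96  0.03  1.15 -1.4 ]
```

View pics/w25.png

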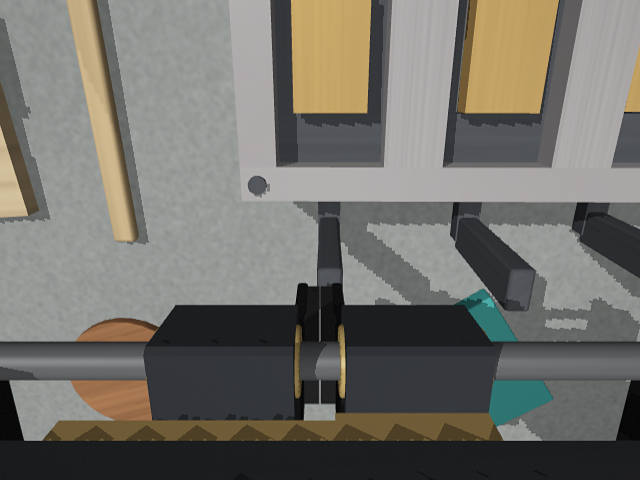

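```bash
python3 -m inch '[{"translation":[0,0.55,0.1],"spin":0},{"translation":[1.2,0,0],"spin":0},{"translation":[0,0,0],"spin":0},{"translation":[0.8,0,0],"spin":0},{"translation":[0.8,0,0],"spin":0},{"translation":[0,0,0],"spin":0}]' 1 50; python3 -c "
from h import *
st();save('wrist','w26.png')"
```

```text
time: 42.05
ee_pos: [0.4277, -0.1459, 0.1197]
eef_rot: [-0.69, 0.001, 0.723, 0.012]
ft_force: [-0.2, 0.1, 0.1]
width: 0.0003
t 42.05 p [ 0.4277 -0.1459  0.1197] F [-0.2  0.1  0.1] w 0.0003
axes x [-0.047  0.015 -0.999] y [-0.019 -1.    -0.015] z [-0.999  0.019  0.047] j [ 0.58  0.12 -0.36  1.99  0.04  1.09 -1.4 ]
```

View pics/w26.png

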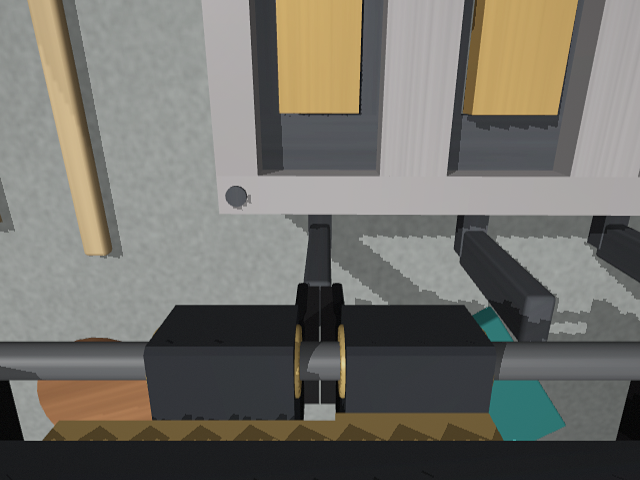

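```bash
python3 -m inch '[{"translation":[0.5,0,0],"spin":0},{"translation":[0.5,0,0],"spin":0}]' 1 50;python3 -m inch '[{"translation":[0.6,0,0],"spin":0},{"translation":[0.6,0,0],"spin":0}]' 1 50; python3 -c "
from h import *
st()"
```

```text
time: 42.35
ee_pos: [0.4279, -0.1461, 0.1163]
eef_rot: [-0.69, 0.002, 0.724, 0.012]
ft_force: [-33.6, 10.0, 90.3]
width: 0.0003
time: 42.6
ee_pos: [0.4279, -0.146, 0.1164]
eef_rot: [-0.69, 0.004, 0.724, 0.01]
ft_force: [-31.8, 9.9, 81.9]
width: 0.0001
t 42.6 p [ 0.4279 -0.146   0.1164] F [-31.8   9.9  81.9] w 0.0001
axes x [-0.048  0.01  -0.999] y [-0.021 -1.    -0.009] z [-0.999  0.02   0.048] j [ 0.57  0.13 -0.36  1.99  0.05  1.08 -1.41]
```

```bash
python3 -m inch '[{"translation":[-0.5,0,0],"spin":0},{"translation":[-3,0,0],"spin":0},{"translation":[-1.5,0,0],"spin":0},{"translation":[0,0,0],"spin":0},{"translation":[0,4,0],"spin":0},{"translation":[0,4,0],"spin":0},{"translation":[0,0,0],"spin":0},{"translation":[0,0,0],"spin":0}]' 1 50; python3 -c "
from h import *
st();save('wrist','w27.png')
d=(.4885,-.2349,-.0183)
K,W=model('wrist')
for h in(.1,.1135):
  for y in(0,.088): print(h,y,proj(K,W,[f2w(d,(-.065+a,y+b,h)) for a in(-.011,.011) for b in(.006,-.006)]).round(0).tolist())
"
```

```text
time: 43.6
ee_pos: [0.4267, -0.2267, 0.1632]
eef_rot: [-0.688, 0.003, 0.726, 0.01]
ft_force: [-0.5, -0.1, 0.3]
width: 0.0006
t 43.6 p [ 0.4267 -0.2267  0.1632] F [-0.5 -0.1  0.3] w 0.0006
axes x [-0.053  0.012 -0.999] y [-0.019 -1.    -0.011] z [-0.998  0.018  0.053] j [ 0.66  0.14 -0.29  1.87  0.05  1.19 -1.24]
0.1 0 [[322.0, 283.0], [344.0, 284.0], [322.0, 245.0], [345.0, 245.0]]
0.1 0.088 [[159.0, 283.0], [181.0, 283.0], [154.0, 245.0], [177.0, 245.0]]
0.1135 0 [[322.0, 295.0], [345.0, 295.0], [322.0, 255.0], [346.0, 255.0]]
0.1135 0.088 [[149.0, 294.0], [173.0, 294.0], [143.0, 254.0], [168.0, 255.0]]
```

View pics/w27.png

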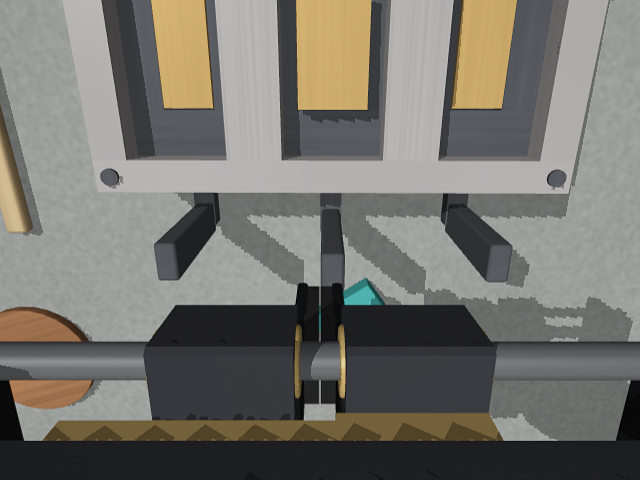

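```bash
python3 -m inch '[{"translation":[0,0.75,-0.1],"spin":0},{"translation":[1.2,0,0],"spin":0},{"translation":[1.2,0,0],"spin":0},{"translation":[0,0,0],"spin":0},{"translation":[0,0,0],"spin":0}]' 1 50; python3 -c "
from h import *
st();save('wrist','w28.png')"
```

```text
time: 44.28
ee_pos: [0.426, -0.2323, 0.1365]
eef_rot: [-0.688, 0.001, 0.726, 0.01]
ft_force: [0.9, 0.0, 0.5]
width: 0.0007
t 44.27 p [ 0.426  -0.2323  0.1365] F [0.9 0.  0.5] w 0.0007
axes x [-0.054  0.012 -0.998] y [-0.016 -1.    -0.011] z [-0.998  0.015  0.055] j [ 0.66  0.17 -0.29  1.89  0.06  1.14 -1.24]
```

View pics/w28.png

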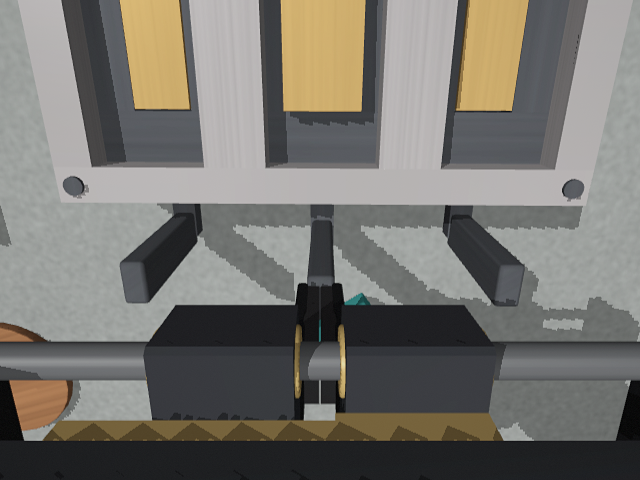

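```bash
python3 -m inch '[{"translation":[0.5,0.1,-0.1],"spin":0},{"translation":[0.5,0,0],"spin":0},{"translation":[0.5,0,0],"spin":0},{"translation":[0,0,0],"spin":0}]' 1 50;python3 -m inch '[{"translation":[0.35,0,0],"spin":0}]' 1 50;python3 -m inch '[{"translation":[0.2,0,0],"spin":0}]' 1 50
```

```text
time: 44.82
ee_pos: [0.427, -0.2335, 0.1216]
eef_rot: [-0.688, 0.002, 0.725, 0.009]
ft_force: [0.1, -0.1, -0.2]
width: 0.0005
time: 44.95
ee_pos: [0.427, -0.2335, 0.1182]
eef_rot: [-0.688, 0.002, 0.725, 0.009]
ft_force: [-0.8, -0.3, 4.9]
width: 0.0004
time: 45.08
ee_pos: [0.4271, -0.2336, 0.1172]
eef_rot: [-0.689, 0.002, 0.725, 0.009]
ft_force: [-8.6, 3.6, 27.9]
width: 0.0005
```

```bash
python3 -m inch '[{"translation":[0.1,0,0],"spin":0},{"translation":[-1,0,0],"spin":0},{"translation":[-4,0,0],"spin":0},{"translation":[-4,0,0],"spin":0},{"translation":[0,3,0],"spin":0},{"translation":[0,4,0],"spin":0},{"translation":[0,4,0],"spin":0},{"translation":[0,4,0],"spin":0},{"translation":[0,0,0],"spin":0},{"translation":[0,0,0],"spin":0}]' 1 50; python3 -c "
from h import *
st();save('wrist','w29.png');save('top','t2.png');save('scene','s3.png',(340,160,500,300),4)
d=(.4885,-.2349,-.0183)
K,W=model('wrist')
for h in(.1,.1135):
  for y in(-.088,0,.088): print(h,y,proj(K,W,[f2w(d,(-.065+a,y+b,h)) for a in(-.011,.011) for b in(.006,-.006)]).round(0).tolist())
"
```

```text
time: 46.32
ee_pos: [0.4291, -0.3879, 0.208]
eef_rot: [-0.688, 0.001, 0.726, 0.008]
ft_force: [0.2, 0.2, -0.1]
width: 0.0002
t 46.33 p [ 0.4291 -0.3879  0.208 ] F [ 0.2  0.2 -0.1] w 0.0002
axes x [-0.053  0.011 -0.999] y [-0.013 -1.    -0.01 ] z [-0.998  0.013  0.053] j [ 0.79  0.29 -0.18  1.58  0.08  1.32 -0.99]
0.1 -0.088 [[209.0, 259.0], [227.0, 259.0], [206.0, 227.0], [225.0, 227.0]]
0.1 0 [[73.0, 258.0], [92.0, 258.0], [66.0, 225.0], [85.0, 225.0]]
0.1 0.088 [[-62.0, 256.0], [-44.0, 256.0], [-73.0, 224.0], [-54.0, 224.0]]
0.1135 -0.088 [[203.0, 267.0], [223.0, 268.0], [200.0, 234.0], [220.0, 234.0]]
0.1135 0 [[61.0, 266.0], [80.0, 266.0], [53.0, 232.0], [73.0, 233.0]]
0.1135 0.088 [[-81.0, 265.0], [-61.0, 265.0], [-92.0, 231.0], [-73.0, 231.0]]
```

View pics/w29.png

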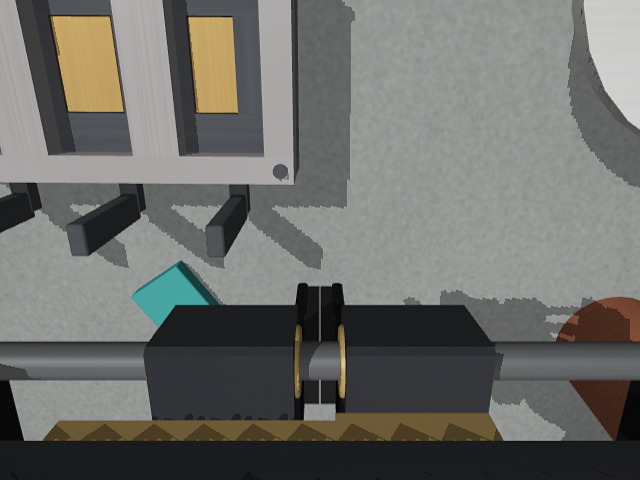

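View pics/t2.png

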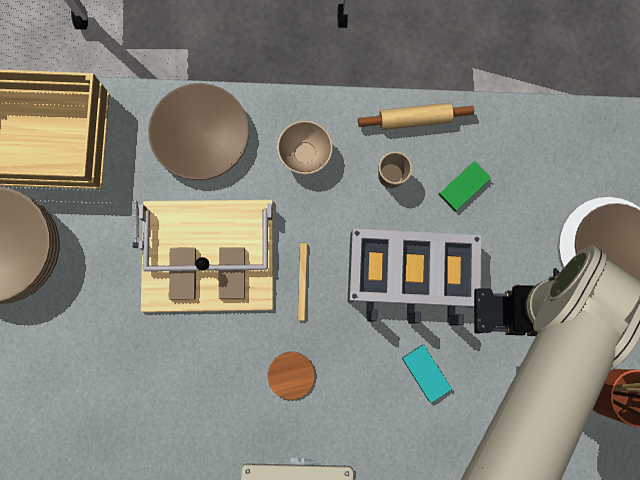

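View pics/s3.png

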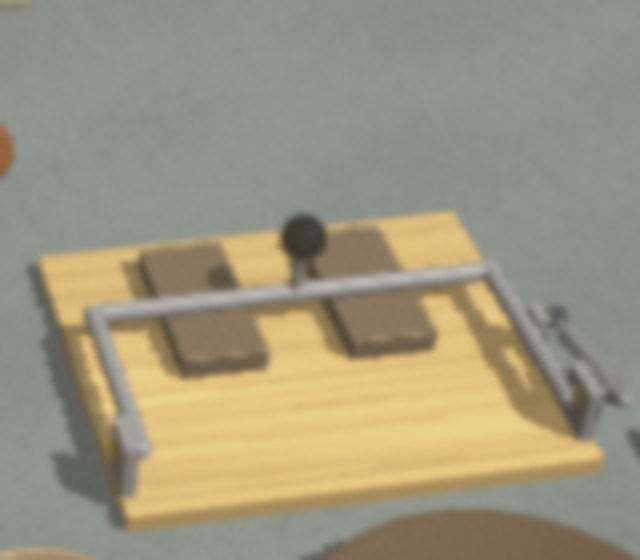

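Run:
```python
import cv2
im=cv2.imread('pics/t2.png')
cv2.imwrite('pics/die2.png',cv2.resize(im[225:335,340:490],None,fx=5.2,fy=5.2,interpolation=cv2.INTER_CUBIC))
im=cv2.imread('pics/w29.png')
cv2.imwrite('pics/w29c.png',cv2.resize(im[0:290,0:310],None,fx=2,fy=2,interpolation=cv2.INTER_CUBIC))
```

```text
(no output)
```

View pics/die2.png

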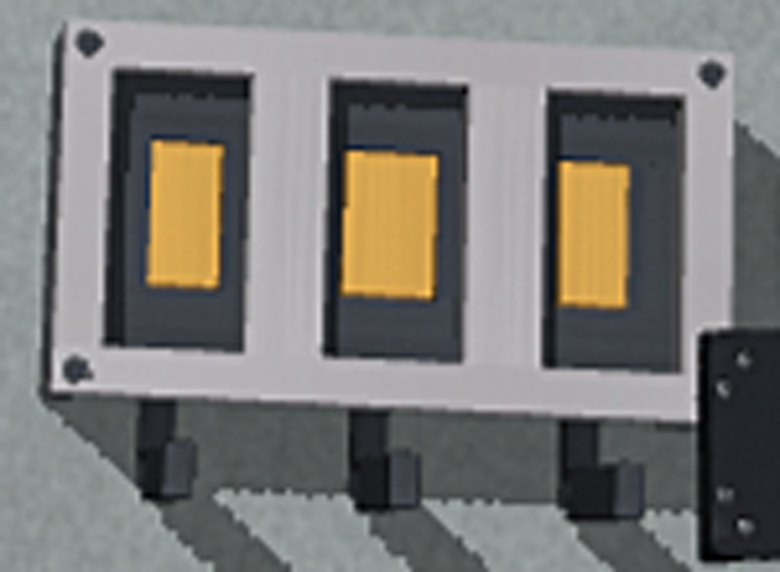

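View pics/w29c.png

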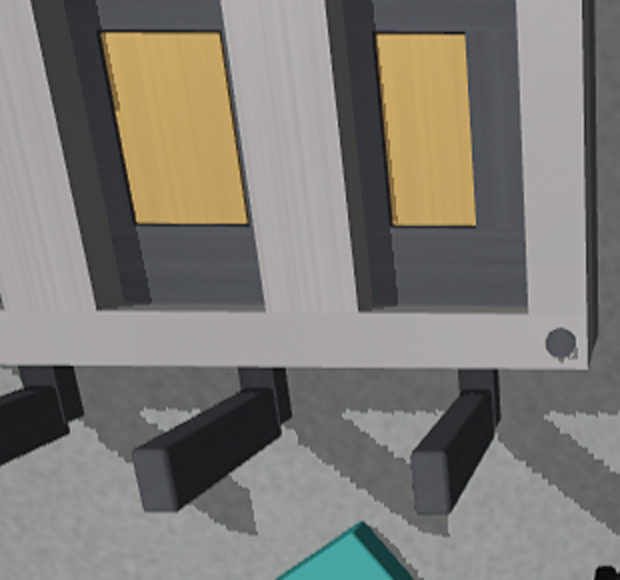

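The last pictures show both tiles flat under the bail and all three rods down. The cup, bowl and strip look untouched, and the gripper is clear of everything. I'm handing the job in.

```bash
python3 -c "
from bench import close_job
print(close_job())"
```

```text
the job is handed in; nothing more can be done
None
```

The job is handed in at about 46 s of the 210 s allowed, with both tiles on the board under the closed bail. No verdict is reported.

**What I did:** I drew the bail back by its knob until it stayed open. Cavity 1 was empty, so I lifted rods 3 and 2 to knock their tiles out. I laid both tiles side by side on the board, swung the bail gently down onto them, and pressed rods 3 and 2 back down.

**Last checks:**
- **Tiles:** Measured with the bail still open, the centres were at board (−0.012, −0.052) and (−0.012, +0.053), turned at most 0.02 rad from the board's x. The later pictures show both flat under the bar and not visibly shifted.
- **Bail:** It rests on both tiles in the wrist and scene pictures. I could not measure the actual force on each tile.
- **Rods:** In pictures taken afterwards, each of the two lifted rods' tab tops matched z = 0.100. Rod 1 was never moved.
- **Bystanders:** The wooden strip, cup and bowl look unmoved. The gripper was clear of everything.

**Not ideal:** Pressing rod 3 reached about 90 N upward on the wrist (about 97 N in all), under the 120 N limit but more than I wanted, so I pressed rod 2 more gently (about 30 N at the last reading). The tool also leaned by up to 0.05 rad as the moves added up, with no visible effect on the placing.

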